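# Turn the tray in the bolted jewellery case and put the hair ties away

## Robot

A 6-joint arm with a two-finger parallel gripper is mounted at the origin on the work surface. World frame = base frame: x ahead of the robot, y to its left, z up, the work surface at z = 0. Lengths are in m, angles in rad, forces in N, time in s.
With the tool pointing down it reaches from about 0.35 to 0.875 m from the base axis. Payload 15.5 kg.
Tool frame: the origin (TCP) lies where the fingers leave the gripper's body, on its centre line; the fingertips stand 73 mm ahead of it and the grasp point (between the pads) lies 54 mm ahead of it; z points along the fingers, y is the line along which they close (so a half turn about z gives the same grasp; the last joint's range is limited). The gripper opens to 85 mm and grips with 20 to 120 N. Pads are 22 mm wide; open, the fingers measure 114 mm over their backs; the gripper's body (76 mm by 85 mm) begins 54 mm behind the grasp point. The pads swing forward as they close: fully open they stand 13 mm farther back than shut.
Start: joints at [1.056, 0.494, 1.345, -0, 1.302, -0.096], TCP at [0.254, 0.571, 0.304] pointing down, gripper open.
Joint ranges: [-2.91, 2.91], [-0.82, 2.16], [0.22, 2.67], [-1.22, 4.37], [0.12, 2.79], [-3.08, 3.08]. Speed limits (rad/s): [1.89, 1.89, 2.57, 3.01, 3.01, 3.01].

## Interface

Orientations are given as a unit quaternion [x, y, z, w].
In Python, from station import sensors, viewer, close_job gives the robot as it stands. The module is installed in compiled form; this text tells all that it offers.
- The arm moves only by the shell command python3 -m pendant 'ROWS' [FORCE]. ROWS is JSON, a list of rows, each a list of 3 entries, a list of its own where there are three numbers: the turn, a rotation vector about the world's x, y, z in degrees, then the shift along the world's x, y, z in mm, then the opening, from 0 (shut) to 1 (fully open). A call has exactly 8 rows; each row shifts and turns the commanded pose from where the row before left it; what a row does not reach is not made up. A row lasts 1/12 s, in which the tool goes at most 41.7 mm and 7.16 degrees, less where a joint would pass 70% of its speed; a pose out of reach is approached as far as the arm can. A call is refused whole if a number of a shift passes 41.7 or a number of a turn 7.16, either way. A call with a gripper value outside its range is refused whole. The fingers move at their own pace and stop on an object; FORCE is the grip in N (left out, the last holds). Time passes only in rows, so rows that do not move let the fingers close, or fill a call up. It gives the time, the measured TCP pose, the force, the opening and the grip force at its end, in the units of the state.
- sensors.get_obs(): the state, without advancing time (a new reading comes with each control period).
- viewer.camera(name): name is "scene" or "top" or "wrist"; returns (picture, depth): 400x640x3 uint8, red, green, blue; 400x640 float32, m along the optical axis (not along the pixel's ray), 0 where there is no reading.
- viewer.camera_params(name): a dict with "intrinsics" (3x3 intrinsics, pixels), "cam_to_world" (4x4, takes a point from camera to world coordinates); the wrist camera has in their place "T_tool_cam" (4x4, takes a point from camera to tool coordinates, whose origin is the TCP and whose axes are the flange's). Camera axes: x right, y up, looking along -z (the intrinsics and any distortion apply to the point x, -y, -z); pixel columns grow to the right and rows downward; lengths in m; the calibration is good to about 2 mm. A picture is of the moment at which its call begins: read the wrist's pose just before it. camera_params takes no time and is no camera call.
- close_job(): hands the job in; it is judged then, once.
The state is a dict: "clock": time; "joint_pos": joint angles; "qd": joint speeds; "joint_efforts": joint torques, N m; "tool_pos": TCP position; "tool_rot": TCP orientation; "wrist_force": force on the tool from outside, world axes, zero at the start; "wrist_torque": the same for the moment, N m; "finger_gap": finger opening in m; "grip_force": force on a finger pad.
Only numpy, scipy, OpenCV 4.12 (cv2) and the standard library are available. Lean on these libraries where they do the work, as an engineer would, in place of code of your own. Each camera call takes 0.05 s, during which the arm holds its last target. There are 200 camera calls.

## Task

The wooden tray in the white jewellery case is in the wrong way round, with its open well under the bolt: draw the bolt and let its handle drop into the rear notch, lift the tray clear, turn it half round and set it back fully down in the case, so that its well is at the end away from the bolt. Then put every hair tie that lies on the marble into that open well (leave those in the tumbler), and last of all shoot the bolt home over the tray again, its handle dropped into the front notch. Leave the other toiletries where they stand.

Things in the scene. Friction and masses are not known exactly. Their poses are not given: they have to be found in the camera images.
- case: White open case with a barrel bolt, fixed. Origin: underside centre of the open housing, z up, x towards the bolt end. Housing inside 140 (x) by 88 (y), floor 6 thick, walls 6 thick, 45 high, lips flare out to z 55; outside 158 by 106. Beyond the +x wall a plinth (y -20 to 20, 48 high, x 76 to 200) carries the bolt in two blocks (x 84-98, 184-198, tops at z 72).
- front_notch (a point): Notch for the handle's stem with the bolt shot home: case x 130, y 18, z 62 (z at the level of the rod's axis). A steel plate with three teeth (y 16 to 20, tops at z 69) stands along the rod's +y side and leaves two notches 14 wide, this one nearer the housing.
- rear_notch (a point): The other notch, for the bolt drawn: case x 170, y 18, z 62.
- bolt (a joint): Slide of the bolt, a steel rod 10 thick along the case's x (axis y 0, z 62): 0 shot home (handle at front notch, rod end 24 inside the housing over the tray's end wall, 7 above its rim), 0.040 fully drawn (rear notch, rod end 10 outside the housing); end stops at both. Moves with 1 to 2 N once the handle is lifted; 3 mm of play in either notch.
- bolt_handle (a joint): Swing of the handle about the rod's axis: 0 handle level, pointing along the case's +y, down in a notch; grows as the knob rises, up to 1.4 rad. From 0.75 rad up the stem clears the teeth. It weighs 40 g and falls back by itself when released (over a tooth it stays up on the tooth).
- bolt_knob (a point): Centre of the ball knob (18 across) at the handle's end, 46 from the rod's axis; stem 7 thick. With the handle down it lies at case y 46, z 62 (x 130 shot, 170 drawn). Pinch it lightly (20 N) with fingers closing along the case's x, so the ball can turn; a hard squeeze jams or slips.
- insert: Loose wooden tray 135 (x) by 83 (y), walls 4, rim 44 above its underside, 140 to 260 g. Origin: centre of underside. Handle: upright plate in the middle, 10 thick (x), 56 long (y), top at 74. Open well on its +x side (58 by 75 inside, floor 4), two cells on its -x side. 2.5 mm play all round; seated, origin 6 above the case's. Starts with its x towards the bolt (case +x); must end pointing away.
- insert_well (a point): centre of the open well's floor, 34 mm from the tray's origin along its +x, 4 mm above the underside
- tie0: Hard silicone hair tie, a dark rigid ring 36 outside, 18 inside, 9 thick, 12 g, lying flat on the marble; origin at the centre of its underside. May be absent (then None; note it also reads None while held).
- tie1: Hard silicone hair tie, a dark rigid ring 36 outside, 18 inside, 9 thick, 12 g, lying flat on the marble; origin at the centre of its underside. May be absent (then None; note it also reads None while held).
- tie2: Hard silicone hair tie, a dark rigid ring 36 outside, 18 inside, 9 thick, 12 g, lying flat on the marble; origin at the centre of its underside. May be absent (then None; note it also reads None while held).
- tie3: Hard silicone hair tie, a dark rigid ring 36 outside, 18 inside, 9 thick, 12 g, lying flat on the marble; origin at the centre of its underside. May be absent (then None; note it also reads None while held).
- tie4: Hard silicone hair tie, a dark rigid ring 36 outside, 18 inside, 9 thick, 12 g, lying flat on the marble; origin at the centre of its underside. May be absent (then None; note it also reads None while held).
- square_bottle: Bystander: tall square amber glass bottle, 50 by 50 by 172 high, on the black tray. Origin under its centre.
- flask: Bystander: round flask with silver cap, 80 across, 110 high, on the black tray. Origin under its centre.
- tumbler: Bystander: ribbed glass tumbler with hair ties in it, 76 across, 90 high, on the black tray. Origin under its centre.
- cream_jar: Bystander: small glass jar, 28 across, 42 high, standing among the hair ties. Origin under its centre.
- face_jar: Bystander: white jar with brass lid, 60 across, 50 high. Origin under its centre.
- ring_dish: Bystander: shallow white dish, 90 across, 14 high. Origin under its centre.
- compact: Bystander: round brass powder compact, 70 across, 18 high. Origin under its centre.

How it is judged:
On the way, in this order (a step that is already met when the one before it is completed fails the run):
1. the bolt is drawn and its handle lies in the rear notch (value of joint bolt above 0.0335 m and value of joint bolt_handle below 0.2 rad), for 0.2 s.
2. the tray is lifted clear of the case (z of insert in the frame of case above 0.058 m), for 0.1 s.
3. the tray is fully down in the case again, its well away from the bolt, and let go (z of insert in the frame of case between 0 and 0.009 m and x of insert_well in the frame of case below -0.028 m and angle between insert's own z axis and vertical below 0.06 rad and contact force between the fingers and insert below 0.3 N), for 0.3 s.
4. every hair tie that was on the marble lies in the well (x of tie0 in the frame of insert between 0.005 and 0.064 m and y of tie0 in the frame of insert between -0.04 and 0.04 m and z of tie0 in the frame of insert between -0.002 and 0.042 m and x of tie1 in the frame of insert between 0.005 and 0.064 m and y of tie1 in the frame of insert between -0.04 and 0.04 m and z of tie1 in the frame of insert between -0.002 and 0.042 m and x of tie2 in the frame of insert between 0.005 and 0.064 m and y of tie2 in the frame of insert between -0.04 and 0.04 m and z of tie2 in the frame of insert between -0.002 and 0.042 m and x of tie3 in the frame of insert between 0.005 and 0.064 m and y of tie3 in the frame of insert between -0.04 and 0.04 m and z of tie3 in the frame of insert between -0.002 and 0.042 m and x of tie4 in the frame of insert between 0.005 and 0.064 m and y of tie4 in the frame of insert between -0.04 and 0.04 m and z of tie4 in the frame of insert between -0.002 and 0.042 m and z of insert in the frame of case between 0 and 0.009 m and x of insert_well in the frame of case below -0.028 m and angle between insert's own z axis and vertical below 0.06 rad), for 0.2 s.
5. the bolt is shot home and its handle lies in the front notch (value of joint bolt below 0.0065 m and value of joint bolt_handle below 0.2 rad), for 0.2 s.
At the end, for the whole second after the job is handed in: The bolt is home (slide under 6.5 mm) with its handle down in the front notch (under 0.2 rad); the tray is level and fully down in the case (origin under 9 mm above the case's), well away from the bolt; every hair tie present lies at rest in the well below the rim (all of step 4 and all of step 5 and linear speed of insert below 0.02 m/s and linear speed of each of tie0, tie1, tie2, tie3, tie4 below 0.03 m/s); the robot touches nothing.
It fails at once if a bystander is moved more than 30 mm or knocked over (distance of any of square_bottle, flask, tumbler, cream_jar, face_jar, ring_dish, compact from where it was at the start of the episode above 0.03 m or angle between any of square_bottle, flask, tumbler, cream_jar, face_jar, ring_dish, compact's own z axis and vertical above 0.5 rad).
Of tie0, tie1, tie2, tie3, tie4 only 3 to 5 are there at a start; the rules pass over those that are not, and their reading is None.
At some moment in a run one of tie0, tie1, tie2, tie3, tie4 may be knocked a few centimetres aside while the robot is not near it.
It also fails if it takes over 208 s, if anything falls off the work surface, if the arm or the gripper's body presses on something with over 40 N, if the wrist force passes 120 N, or if a joint passes its speed limit or range.

## Working session

There is one attempt and no reset: what is moved stays moved. The work goes in short steps, Python scripts to look and compute and a shell command to move; the robot and the scene stay as the last step left them, time stands still between calls to the robot, and variables do not carry over. Pictures are saved under pics/ and viewed, at most 14 in all, crops included, and the job is handed in when it is done.

```bash
mkdir -p pics; cat > h.py <<'E'
from station import sensors, viewer
import numpy as np, cv2
from scipy.spatial.transform import Rotation as R
def shot(n):
    o=sensors.get_obs(); im,d=viewer.camera(n); p=viewer.camera_params(n)
    if 'cam_to_world' in p: T=np.array(p['cam_to_world'])
    else:
        W=np.eye(4); W[:3,:3]=R.from_quat(o['tool_rot']).as_matrix(); W[:3,3]=o['tool_pos']; T=W@np.array(p['T_tool_cam'])
    return im,d,np.array(p['intrinsics']),T,p
def xyz(d,K,T):
    v,u=np.mgrid[:d.shape[0],:d.shape[1]]
    P=np.stack([(u-K[0,2])/K[0,0]*d,-(v-K[1,2])/K[1,1]*d,-d],-1)
    return P@T[:3,:3].T+T[:3,3]
def save(n,im): cv2.imwrite('pics/'+n+'.png',im[:,:,::-1])
E
python3 - <<'E'
from h import *
for n in ['top','scene']:
    im,d,K,T,p=shot(n); save(n+'0',im); np.savez(n+'0',im=im,d=d,K=K,T=T); print(n,K.round(1).tolist(),T.round(3).tolist(),p.keys())
o=sensors.get_obs(); print(o)
E
```

```text
top [[450.2, 0.0, 315.4], [0.0, 450.2, 201.6], [0.0, 0.0, 1.0]] [[0.059, 0.975, -0.216, 0.369], [-0.998, 0.057, -0.019, -0.018], [-0.007, 0.217, 0.976, 1.072], [0.0, 0.0, 0.0, 1.0]] dict_keys(['intrinsics', 'cam_to_world'])
scene [[379.8, 0.0, 319.5], [0.0, 379.8, 199.6], [0.0, 0.0, 1.0]] [[-0.479, -0.65, 0.589, 1.096], [0.878, -0.35, 0.327, 0.268], [-0.007, 0.674, 0.739, 0.683], [0.0, 0.0, 0.0, 1.0]] dict_keys(['intrinsics', 'cam_to_world'])
{'clock': 0.1, 'joint_pos': array([ 1.05649173e+00,  4.94101449e-01,  1.34603458e+00, -8.53674193e-06,
        1.30249832e+00, -9.54939067e-02]), 'qd': array([-7.90216812e-04, -2.54447621e-03, -1.52066839e-03, -2.75858334e-05,
        1.76688130e-04, -7.41233951e-04]), 'joint_efforts': array([ 1.81768217e-03, -8.83585882e+01, -3.84564042e+01, -9.83179916e-05,
        5.21013557e-03, -9.54699829e-06]), 'tool_pos': array([0.25405373, 0.57078483, 0.30338375]), 'tool_rot': array([ 2.07877136e-01,  9.78154806e-01, -4.98056418e-04, -1.52430529e-04]), 'wrist_force': array([ 0.59049454, -0.08663675, -1.16466945]), 'wrist_torque': array([-0.01677083, -0.06795623, -0.06672913]), 'grip_force': 0.0, 'finger_gap': 0.08526053776331166}
```

View pics/top0.png

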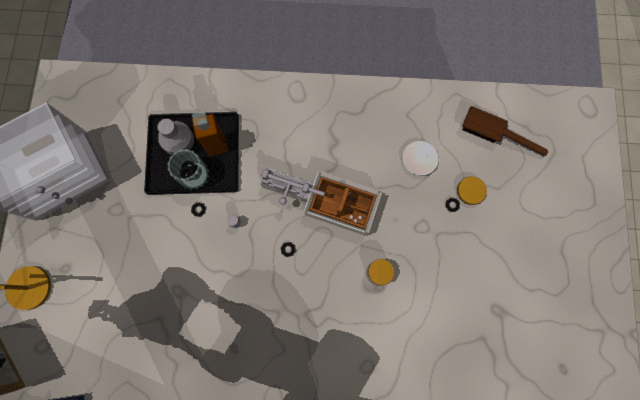

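View pics/scene0.png

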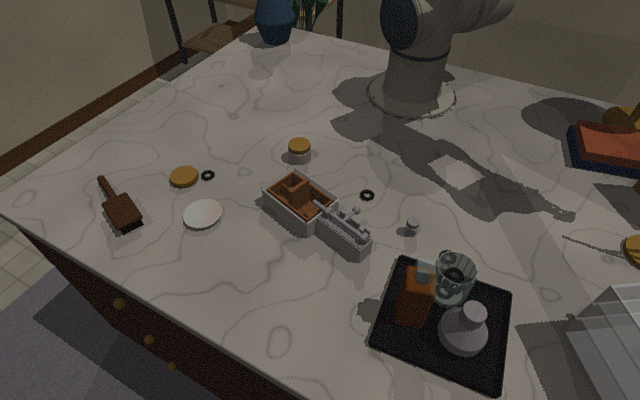

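The case sits at (345,203) px in top view, its bolt running left to (267,175). Ties are on the marble at (198,209), (288,249) and (452,204). The cream jar is at (232,221), the compact at (472,190).

```bash
python3 - <<'E'
from h import *
z=np.load('top0.npz'); im,d,K,T=z['im'],z['d'],z['K'],z['T']
P=xyz(d,K,T)
c=im[140:270,180:480]; save('topc',cv2.resize(c[20:110,60:220],(800,450),interpolation=cv2.INTER_CUBIC))
print('marble z',np.median(P[280:320,420:600,2]))
for n,(u,v) in dict(t0=(198,209),t1=(288,249),t2=(452,204),cream=(232,221),compact=(472,190),face=(381,272),dish=(420,158)).items():
    print(n,P[v,u].round(4))
# ties: dark pixels segmentation near
for (u,v) in [(198,209),(288,249),(452,204)]:
    w=12; g=im[v-w:v+w,u-w:u+w].astype(int).sum(2)<150
    q=P[v-w:v+w,u-w:u+w]; m=g&(q[...,2]>0.003)&(q[...,2]<0.02)
    pts=q[m][:,:2].astype(np.float32); (cx,cy),r=cv2.minEnclosingCircle(pts); print(m.sum(),pts.mean(0).round(4),round(cx,4),round(cy,4),round(r,4), np.median(q[m][:,2]).round(4))
# dark search
dark=(im.astype(int).sum(2)<120)&(P[...,2]>0.004)&(P[...,2]<0.015)
n,l,s,ce=cv2.connectedComponentsWithStats(dark.astype(np.uint8))
print([(ce[i].round().tolist(),int(s[i,4])) for i in range(1,n) if s[i,4]>15])
# case: light pts z 0.035-0.06 in neighbourhood
q=P[165:240,295:390]; m=(q[...,2]>0.045)&(q[...,2]<0.06)
print(cv2.minAreaRect(q[m][:,:2].astype(np.float32)*1000))
E
```

```text
marble z -0.00012508694317991953
t0 [0.5707 0.2865 0.0021]
t1 [0.4867 0.0612 0.0013]
t2 [ 0.6202 -0.3298 -0.0035]
cream [0.54   0.1935 0.039 ]
compact [ 0.6512 -0.3702  0.0227]
face [ 0.442  -0.1546  0.0506]
dish [ 0.7306 -0.2492  0.0046]
104 [0.5694 0.2846] 0.5699 0.2847 0.017 0.0084
111 [0.4857 0.0616] 0.4857 0.0617 0.0169 0.0087
104 [ 0.6166 -0.3273] 0.6198 -0.3309 0.0215 0.0088
[([193.0, 157.0], 2955), ([479.0, 135.0], 74), ([324.0, 186.0], 44), ([166.0, 193.0], 17), ([352.0, 199.0], 115), ([317.0, 204.0], 53), ([452.0, 204.0], 83), ([198.0, 209.0], 92), ([347.0, 211.0], 66), ([288.0, 249.0], 94), ([47.0, 281.0], 41), ([12.0, 366.0], 123), ([81.0, 397.0], 16)]
((605.7979125976562, -39.00385284423828), (203.76637268066406, 106.35457611083984), 74.17529296875)
```

View pics/topc.png

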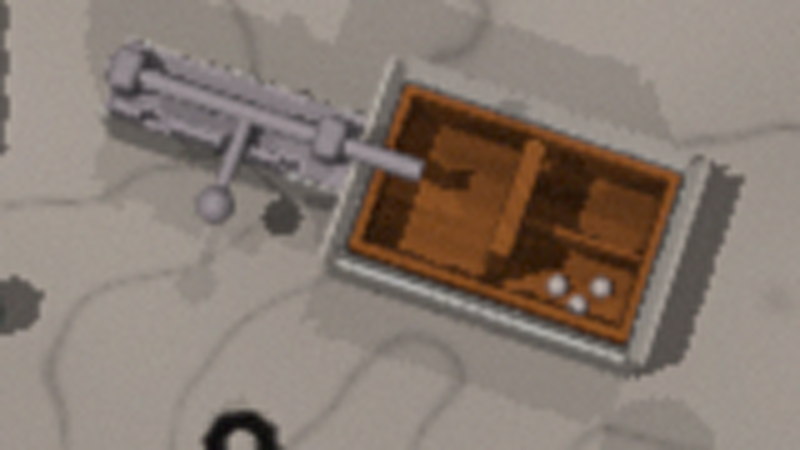

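```bash
python3 -m pendant '[[[0,0,0.5],[17,-33,4],1],[[0,0,0.5],[17,-33,4],1],[[0,0,0.5],[17,-33,4],1],[[0,0,0.5],[17,-33,4],1],[[0,0,0.5],[17,-33,4],1],[[0,0,0.5],[17,-33,4],1],[[0,0,0.5],[17,-33,4],1],[[0,0,0.5],[17,-33,4],1]]' 40 && python3 -m pendant '[[[0,0,0.5],[17,-33,0],1],[[0,0,0.5],[17,-33,0],1],[[0,0,0.5],[17,-33,0],1],[[0,0,0.5],[17,-33,0],1],[[0,0,0.5],[17,-33,0],1],[[0,0,0.5],[17,-33,0],1],[[0,0,0],[0,0,0],1],[[0,0,0],[0,0,0],1]]'
python3 - <<'E'
from h import *
im,d,K,T,p=shot('wrist'); np.savez('w1',im=im,d=d,K=K,T=T); save('w1',im); print(K.round(1).tolist(),T.round(3).tolist(),np.array(p['T_tool_cam']).round(3).tolist(),p.keys())
E
```

```text
clock: 0.77
tool_pos: [0.3905, 0.3053, 0.3359]
tool_rot: [0.173, 0.985, -0.0, -0.0]
wrist_force: [1.1, 0.7, 0.7]
finger_gap: 0.0855
grip_force: 0.0
clock: 1.43
tool_pos: [0.4927, 0.1074, 0.3356]
tool_rot: [0.149, 0.989, -0.0, -0.0]
wrist_force: [0.2, 1.3, -0.3]
finger_gap: 0.0855
grip_force: 0.0
[[295.9, 0.0, 316.7], [0.0, 295.9, 199.3], [0.0, 0.0, 1.0]] [[0.296, -0.914, -0.279, 0.421], [0.955, 0.283, 0.087, 0.13], [-0.001, -0.292, 0.956, 0.405], [0.0, 0.0, 0.0, 1.0]] [[-0.0, 0.956, 0.293, 0.075], [1.0, 0.0, 0.001, 0.0], [0.001, 0.293, -0.956, -0.069], [0.0, 0.0, 0.0, 1.0]] dict_keys(['intrinsics', 'T_tool_cam'])
```

View pics/w1.png

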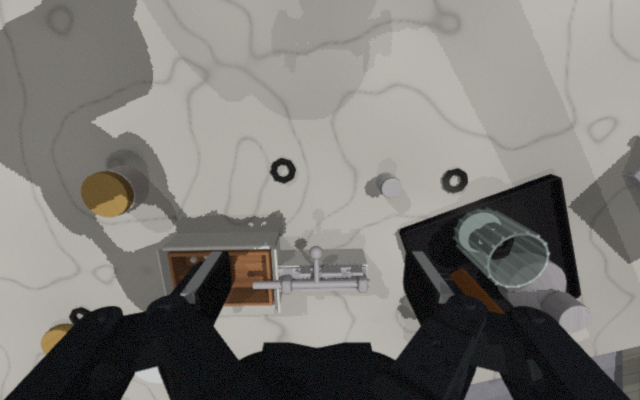

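The wrist view shows the knob at (317,253), the rod from (253,285) to (365,285), the case's near edge at y≈237, and ties at (283,170), (455,180) and (80,316).

```bash
cat > fit.py <<'E'
from h import *
from scipy.optimize import least_squares
def load(n):
    z=np.load(n+'.npz'); return z['im'],xyz(z['d'],z['K'],z['T']),z['d']
if __name__=='__main__':
    im,P,d=load('w1')
    kn=P[243:264,307:328].reshape(-1,3); kn=kn[kn[:,2]>0.058]
    s=least_squares(lambda c:np.linalg.norm(kn-c,axis=1)-0.009,[*kn[:,:2].mean(0),.062],loss='soft_l1',f_scale=.001); print('knob',s.x.round(4),len(kn))
    r=P[276:294,250:370].reshape(-1,3); r=r[(r[:,2]>.0625)]
    for it in range(3):
        c=r.mean(0); dv=np.linalg.svd(r[:,:2]-c[:2])[2][0]; e=(r[:,:2]-c[:2])@[-dv[1],dv[0]]; r=r[np.abs(e)<.006]
    if dv[1]<0: dv=-dv
    yaw=np.degrees(np.arctan2(dv[1],dv[0])); t=(r[:,:2]-c[:2])@dv
    print('rod c',c.round(4),'yaw',yaw, 'ends',t.min(),t.max(), (c[:2]+dv*t.min()).round(4))
    ey=np.array([-dv[1],dv[0]]); o=c[:2]-dv*((c[:2]-s.x[:2])@dv)-dv*.130; print('origin(est)',o.round(4))
    # top view rim fit
    im,Q,d=load('top0')
    q=Q[150:250,250:400].reshape(-1,3); L=np.c_[(q[:,:2]-o)@dv,(q[:,:2]-o)@ey,q[:,2]]
    W=np.load('w1.npz'); w=P.reshape(-1,3); M=np.c_[(w[:,:2]-o)@dv,(w[:,:2]-o)@ey,w[:,2]]
    for nm,A in(('top',L),('wrist',M)):
        rim=A[(A[:,2]>.048)&(A[:,2]<.0595)&(abs(A[:,0])<95)]
        a=rim[(abs(rim[:,0])<.05)]; 
        for sg in(1,-1):
            b=a[(a[:,1]*sg>.035)&(a[:,1]*sg<.07)]
            if len(b): print(nm,'y lip',sg,np.percentile(b[:,1]*sg,[5,50,95]).round(4),len(b))
            if len(b)>10: print('  slope',np.polyfit(b[:,0],b[:,1],1)[0].round(4))
        b=rim[(abs(rim[:,1])<.035)&(rim[:,0]<-.06)&(rim[:,0]>-.1)]; print(nm,'x- lip',np.percentile(b[:,0],[2,50,98]).round(4) if len(b) else 0)
        pl=A[(A[:,2]>.066)&(A[:,2]<.085)&(abs(A[:,0])<.03)&(abs(A[:,1])<.04)]; print(nm,'plate',pl.mean(0).round(4) if len(pl) else 0,len(pl))
        k=A[(A[:,2]>.060)&(A[:,1]>.036)&(A[:,1]<.058)&(abs(A[:,0]-.13)<.015)]; print(nm,'knob',k.mean(0).round(4),len(k))
E
python3 fit.py
```

```text
knob [0.5894 0.076  0.0616] 180
rod c [0.6281 0.0583 0.0664] yaw 75.01863295112838 ends -0.07727215650376344 0.07573985734802942 [ 0.6082 -0.0163]
origin(est) [ 0.5963 -0.0605]
top y lip 1 [0.0361 0.0443 0.0493] 173
  slope -0.0101
top y lip -1 [0.0397 0.0502 0.055 ] 232
  slope -0.0255
top x- lip [-0.0785 -0.0734 -0.0637]
top plate [-0.0001 -0.0007  0.0791] 113
top knob [0.1307 0.0427 0.0682] 42
wrist y lip 1 [0.0373 0.046  0.0512] 397
  slope -0.0151
wrist y lip -1 [0.0386 0.0491 0.053 ] 374
  slope -0.0024
wrist x- lip [-0.08   -0.075  -0.0647]
wrist plate 0 0
wrist knob [0.13   0.0452 0.067 ] 151
```

```bash
python3 -m pendant '[[[0,0,0.25],[12.3,-3.9,-15],0.5],[[0,0,0.25],[12.3,-3.9,-15],0.5],[[0,0,0.25],[12.3,-3.9,-15],0.5],[[0,0,0.25],[12.3,-3.9,-15],0.5],[[0,0,0.25],[12.3,-3.9,-15],0.5],[[0,0,0.25],[12.3,-3.9,-15],0.5],[[0,0,0.25],[12.3,-3.9,-15],0.5],[[0,0,0],[0,0,0],0.5]]' 20 && python3 -m pendant '[[[0,0,0.25],[12.3,-3.9,-15],0.5],[[0,0,0],[0,0,0],0.5],[[0,0,0],[0,0,0],0.5],[[0,0,0],[0,0,0],0.5],[[0,0,0],[0,0,0],0.5],[[0,0,0],[0,0,0],0.5],[[0,0,0],[0,0,0],0.5],[[0,0,0],[0,0,0],0.5]]' 20
python3 - <<'E'
from h import *
im,d,K,T,p=shot('wrist'); np.savez('w2',im=im,d=d,K=K,T=T); save('w2',im)
o=sensors.get_obs(); print(o['tool_pos'],R.from_quat(o['tool_rot']).as_matrix().round(3).tolist(),o['finger_gap'])
E
```

```text
clock: 2.15
tool_pos: [0.5785, 0.0825, 0.2282]
tool_rot: [0.132, 0.991, -0.0, -0.001]
wrist_force: [-1.4, 0.1, -1.3]
finger_gap: 0.0428
grip_force: 0.0
clock: 2.82
tool_pos: [0.5905, 0.0779, 0.2163]
tool_rot: [0.13, 0.991, 0.0, 0.0]
wrist_force: [-0.4, 0.0, -0.6]
finger_gap: 0.0429
grip_force: 0.0
[0.5904873  0.0778519  0.21617217] [[-0.966, 0.259, 0.0], [0.259, 0.966, 0.0], [-0.0, 0.0, -1.0]] 0.0426428610450035
```

View pics/w2.png

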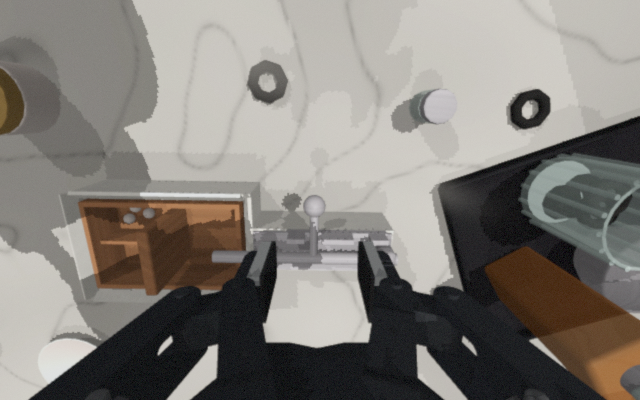

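The knob is at (315,206), centred between the fingers. The image looks square to the case, so the yaw is right. I'll refine the knob position from this view.

```bash
python3 - <<'E'
from fit import *
im,P,d=load('w2')
kn=P[192:222,300:330].reshape(-1,3); kn=kn[(kn[:,2]>0.058)&(kn[:,2]<.08)]
s=least_squares(lambda c:np.linalg.norm(kn-c,axis=1)-0.009,[*kn[:,:2].mean(0),.062],loss='soft_l1',f_scale=.001); print('knob',s.x.round(4),len(kn))
th=np.radians(75);ex=np.array([np.cos(th),np.sin(th)]);ey=np.array([-ex[1],ex[0]])
o=s.x[:2]-.13*ex-.046*ey; print('o',o)
L=np.dstack([(P[...,:2]-o)@ex,(P[...,:2]-o)@ey,P[...,2]])
for v,u in [(200,90),(250,150),(290,150),(257,230),(257,380),(200,170),(188,255),(188,65),(298,80)]: print(u,v,L[v,u].round(4))
A=L.reshape(-1,3); pl=A[(A[:,2]>.07)&(A[:,2]<.09)&(abs(A[:,0])<.03)&(abs(A[:,1])<.04)]; print(np.percentile(pl,[3,50,97],axis=0).round(4),len(pl))
E
python3 -m pendant '[[[0,0,0],[0,-1.5,-12.5],0.5],[[0,0,0],[0,0,-12.5],0.5],[[0,0,0],[0,0,-12.5],0.5],[[0,0,0],[0,0,-12.5],0.5],[[0,0,0],[0,0,-12.5],0.5],[[0,0,0],[0,0,-12.5],0.5],[[0,0,0],[0,0,-12.5],0.5],[[0,0,0],[0,0,-12.5],0.5]]' 20
```

```text
knob [0.5891 0.0761 0.0615] 434
o [ 0.59986555 -0.06134687]
90 200 [-0.0613  0.0459  0.0442]
150 250 [0.0031 0.0157 0.0779]
150 290 [-0.0024 -0.0197  0.0784]
230 257 [0.061  0.0036 0.0666]
380 257 [0.1627 0.0527 0.1585]
170 200 [0.0052 0.0447 0.0405]
255 188 [0.0752 0.0502 0.0205]
65 188 [-0.1191  0.0447 -0.0002]
80 298 [-1.341e-01 -8.330e-02 -1.000e-04]
[[-0.0053 -0.0223  0.0708]
 [ 0.0014  0.0064  0.0788]
 [ 0.004   0.0309  0.0804]] 1210
clock: 3.53
tool_pos: [0.5906, 0.0762, 0.1154]
tool_rot: [0.131, 0.991, 0.0, 0.0]
wrist_force: [0.8, 0.3, -0.4]
finger_gap: 0.0424
grip_force: 0.0
```

```bash
python3 -m pendant '[[[0,0,0],[-1,0,0],0],[[0,0,0],[0,0,0],0],[[0,0,0],[0,0,0],0],[[0,0,0],[0,0,0],0],[[0,0,0],[0,0,0],0],[[0,0,0],[0,0,0],0],[[0,0,0],[0,0,0],0],[[0,0,0],[0,0,0],0]]' 20 && python3 -m pendant '[[[0,0,0],[0.3,-0.1,5.5],0],[[0,0,0],[0.9,-0.3,5.4],0],[[0,0,0],[1.5,-0.4,5.2],0],[[0,0,0],[2.1,-0.6,5.0],0],[[0,0,0],[2.7,-0.7,4.7],0],[[0,0,0],[3.2,-0.9,4.3],0],[[0,0,0],[3.7,-1,3.9],0],[[0,0,0],[4.1,-1.1,3.4],0]]' 20
python3 - <<'E'
from h import *
im,d,K,T,p=shot('wrist'); save('w3',im)
E
```

```text
clock: 4.2
tool_pos: [0.5893, 0.0763, 0.116]
tool_rot: [0.13, 0.991, -0.0, -0.0]
wrist_force: [-5.6, -0.2, -0.1]
finger_gap: 0.0162
grip_force: 19.5
clock: 4.87
tool_pos: [0.6084, 0.0711, 0.1538]
tool_rot: [0.131, 0.991, 0.0, 0.0]
wrist_force: [-1.0, -0.4, -1.7]
finger_gap: 0.0161
grip_force: 19.5
```

View pics/w3.png

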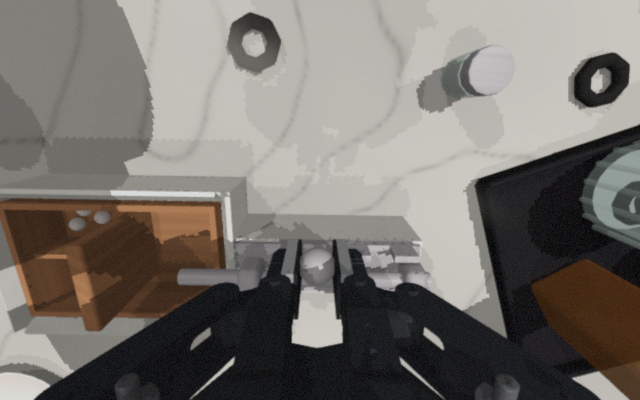

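The knob is held up between the pads at (318,266). Next I draw the bolt.

```bash
python3 -m pendant '[[[0,0,0],[1.3,4.8,0],0],[[0,0,0],[1.3,4.8,0],0],[[0,0,0],[1.3,4.8,0],0],[[0,0,0],[1.3,4.8,0],0],[[0,0,0],[1.3,4.8,0],0],[[0,0,0],[1.3,4.8,0],0],[[0,0,0],[1.3,4.8,0],0],[[0,0,0],[1.3,4.8,0],0]]' 20 && python3 -m pendant '[[[0,0,0],[-4.1,1.1,-3.4],0],[[0,0,0],[-3.7,1,-3.9],0],[[0,0,0],[-3.2,0.9,-4.3],0],[[0,0,0],[-2.7,0.7,-4.7],0],[[0,0,0],[-2.1,0.6,-5],0],[[0,0,0],[-1.5,0.4,-5.2],0],[[0,0,0],[-0.9,0.3,-5.4],0],[[0,0,0],[-0.3,0.1,-5],0]]' 20
python3 - <<'E'
from h import *
im,d,K,T,p=shot('wrist'); save('w4',im)
E
```

```text
clock: 5.58
tool_pos: [0.6186, 0.1099, 0.1531]
tool_rot: [0.13, 0.991, -0.0, 0.0]
wrist_force: [-5.3, -18.2, 0.7]
finger_gap: 0.0163
grip_force: 20.9
clock: 6.25
tool_pos: [0.5998, 0.1144, 0.1163]
tool_rot: [0.13, 0.991, -0.0, -0.0]
wrist_force: [-3.5, -8.2, 17.5]
finger_gap: 0.0164
grip_force: 21.3
```

View pics/w4.png

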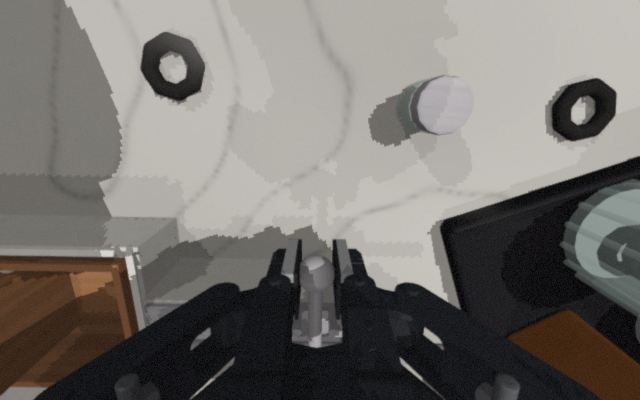

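The knob is at (316,270), apparently seated. I'll release it, rise, and check its height numerically.

```bash
python3 -m pendant '[[[0,0,0],[0,0,0],0.5],[[0,0,0],[0,0,0],0.5],[[0,0,0],[0,0,0],0.5],[[0,0,0],[0,0,15],0.5],[[0,0,0],[0,0,25],0.5],[[0,0,0],[0,0,30],0.5],[[0,0,0],[0,0,30],0.5],[[0,0,0],[0,0,0],0.5]]' 20 && python3 -m pendant '[[[0,0,0],[-2,-20,0],0.7],[[0,0,0],[-2,-20,0],0.7],[[0,0,0],[-2,-20,0],0.7],[[0,0,0],[-2,-20,0],0.7],[[0,0,0],[0,-20,0],0.7],[[0,0,0],[0,0,0],0.7],[[0,0,0],[0,0,0],0.7],[[0,0,0],[0,0,0],0.7]]'
cat > knob.py <<'E'
from fit import *
import sys
im,d,K,T,p=shot('wrist'); n=sys.argv[1]; np.savez(n,im=im,d=d,K=K,T=T); save(n,im); P=xyz(d,K,T)
th=np.radians(75);ex=np.array([np.cos(th),np.sin(th)]);ey=np.array([-ex[1],ex[0]]);o=np.array([.5990,-.0612])
L=np.dstack([(P[...,:2]-o)@ex,(P[...,:2]-o)@ey,P[...,2]]); A=L.reshape(-1,3); A=A[d.reshape(-1)>0.16]
k=A[(A[:,1]>.02)&(A[:,1]<.062)&(A[:,0]>.105)&(A[:,0]<.195)&(A[:,2]>.057)&(A[:,2]<.12)]
k=k[k[:,1]>k[:,1].max()-.016] if len(k) else k
if len(k):
    s=least_squares(lambda c:np.linalg.norm(k-c,axis=1)-.009,k.mean(0)-[0,0,.006],loss='soft_l1',f_scale=.001); print('knob case',s.x.round(4),len(k))
rd=A[(abs(A[:,1])<.007)&(A[:,2]>.06)&(A[:,2]<.07)]; print('rod x min',np.percentile(rd[:,0],[0,1]).round(4) if len(rd) else None)
print('plate',[np.percentile(A[(A[:,2]>.07)&(A[:,2]<.09)&(abs(A[:,0])<.03)&(abs(A[:,1])<.04)],q,axis=0).round(4).tolist() for q in(2,50,98)])
E
python3 knob.py w5
```

```text
clock: 6.97
tool_pos: [0.6022, 0.1152, 0.2221]
tool_rot: [0.13, 0.991, 0.001, 0.004]
wrist_force: [0.5, 0.1, 1.3]
finger_gap: 0.0426
grip_force: 0.0
clock: 7.63
tool_pos: [0.592, 0.0151, 0.2164]
tool_rot: [0.131, 0.991, 0.0, 0.0]
wrist_force: [0.5, 0.6, 0.1]
finger_gap: 0.06
grip_force: 0.0
knob case [0.1693 0.0447 0.0614] 437
rod x min [0.0031 0.0034]
plate [[-0.0058, -0.0143, 0.0709], [-0.0, 0.0113, 0.0791], [0.004, 0.0302, 0.0806]]
```

View pics/w5.png

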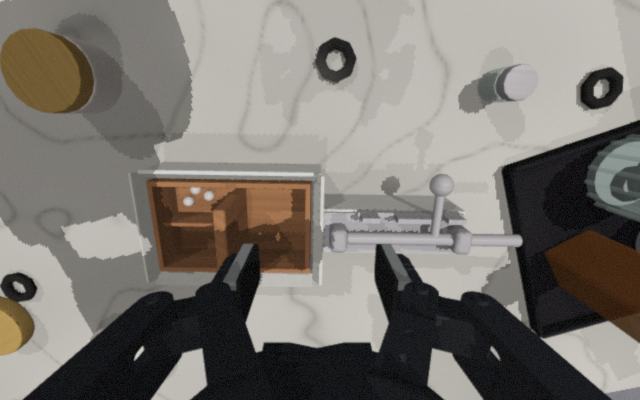

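The bolt is drawn, with the knob at (441,185) in the rear notch (case z 61). The tray's handle plate is at (228,230). Next I go to the plate.

```bash
python3 - <<'E'
from h import *
print(sensors.get_obs()['joint_pos'].round(3))
z=np.load('w5.npz'); P=xyz(z['d'],z['K'],z['T'])
for u,v in [(185,223),(195,223),(180,222),(180,224),(230,183),(228,200),(280,268)]: print(u,v,P[v,u].round(4))
E
python3 -m pendant '[[[0,0,0],[1,-10,0],0.4],[[0,0,0],[1,-10,0],0.4],[[0,0,0],[1,-10,0],0.4],[[0,0,0],[1,-10,0],0.4],[[0,0,0],[1,-10,0],0.4],[[0,0,0],[1,-10,0],0.4],[[0,0,0],[1,-10,0],0.4],[[0,0,0],[0,-6,0],0.4]]' 60 && python3 -m pendant '[[[0,0,0],[0,0,-13],0.4],[[0,0,0],[0,0,-13],0.4],[[0,0,0],[0,0,-13],0.4],[[0,0,0],[0,0,-13],0.4],[[0,0,0],[0,0,-13],0.4],[[0,0,0],[0,0,-13],0.4],[[0,0,0],[0,0,-13],0.4],[[0,0,0],[0,0,0],0.4]]' 60
```

```text
[-0.075  0.544  1.529  0.     1.069 -1.384]
185 223 [ 0.5833 -0.1042  0.0387]
195 223 [ 0.5855 -0.0954  0.0389]
180 222 [ 0.5813 -0.1083  0.0385]
180 224 [ 0.5827 -0.1083  0.0398]
230 183 [ 0.5572 -0.0489  0.0494]
228 200 [ 0.5697 -0.0539  0.0536]
280 268 [ 0.644  -0.0328  0.0477]
clock: 8.35
tool_pos: [0.5992, -0.0629, 0.2164]
tool_rot: [0.131, 0.991, -0.0, 0.0]
wrist_force: [0.0, 0.2, 0.1]
finger_gap: 0.0343
grip_force: 0.0
clock: 9.02
tool_pos: [0.5979, -0.0614, 0.1232]
tool_rot: [0.131, 0.991, 0.0, -0.002]
wrist_force: [-1.5, 1.4, -0.2]
finger_gap: 0.0341
grip_force: 0.0
```

```bash
python3 -m pendant '[[[0,0,0],[0,0,0],0],[[0,0,0],[0,0,0],0],[[0,0,0],[0,0,0],0],[[0,0,0],[0,0,0],0],[[0,0,0],[0,0,0],0],[[0,0,0],[0,0,0],0],[[0,0,0],[0,0,0],0],[[0,0,0],[0,0,0],0]]' 60 && python3 -m pendant '[[[0,0,0],[0,0,4],0],[[0,0,0],[0,0,8],0],[[0,0,0],[0,0,12],0],[[0,0,0],[0,0,16],0],[[0,0,0],[0,0,18],0],[[0,0,0],[0,0,18],0],[[0,0,0],[0,0,18],0],[[0,0,0],[0,0,6],0]]' 60
```

```text
clock: 9.68
tool_pos: [0.5993, -0.0614, 0.1262]
tool_rot: [0.13, 0.991, -0.0, 0.001]
wrist_force: [0.3, -1.0, 7.1]
finger_gap: 0.009
grip_force: 59.7
clock: 10.35
tool_pos: [0.5998, -0.0614, 0.2289]
tool_rot: [0.13, 0.991, -0.0, 0.002]
wrist_force: [0.4, 0.5, -1.3]
finger_gap: 0.009
grip_force: 59.6
```

```bash
for i in 1 ; do python3 -m pendant '[[[0,0,-6],[0,0,0],0],[[0,0,-6],[0,0,0],0],[[0,0,-6],[0,0,0],0],[[0,0,-6],[0,0,0],0],[[0,0,-6],[0,0,0],0],[[0,0,-6],[0,0,0],0],[[0,0,-6],[0,0,0],0],[[0,0,-6],[0,0,0],0]]' 60; python3 -m pendant '[[[0,0,-6],[0,0,0],0],[[0,0,-6],[0,0,0],0],[[0,0,-6],[0,0,0],0],[[0,0,-6],[0,0,0],0],[[0,0,-6],[0,0,0],0],[[0,0,-6],[0,0,0],0],[[0,0,-6],[0,0,0],0],[[0,0,-6],[0,0,0],0]]';python3 -m pendant '[[[0,0,-6],[0,0,0],0],[[0,0,-6],[0,0,0],0],[[0,0,-6],[0,0,0],0],[[0,0,-6],[0,0,0],0],[[0,0,-6],[0,0,0],0],[[0,0,-6],[0,0,0],0],[[0,0,-6],[0,0,0],0],[[0,0,-6],[0,0,0],0]]'; python3 -m pendant '[[[0,0,-6],[0,0,0],0],[[0,0,-6],[0,0,0],0],[[0,0,-6],[0,0,0],0],[[0,0,-6],[0,0,0],0],[[0,0,-6],[0,0,0],0],[[0,0,-6],[0,0,0],0],[[0,0,0],[0,0,0],0],[[0,0,0],[0,0,0],0]]'; done
python3 - <<'E'
from h import *
o=sensors.get_obs(); print(o['joint_pos'].round(3),R.from_quat(o['tool_rot']).as_matrix().round(4).tolist(), o['tool_pos'])
im,d,K,T,p=shot('wrist'); np.savez('w6',im=im,d=d,K=K,T=T); save('w6',im)
im,d,K,T,p=shot('top'); np.savez('top1',im=im,d=d,K=K,T=T); save('top1',cv2.resize(im[140:270,220:420],(800,520),interpolation=cv2.INTER_CUBIC))
E
```

```text
clock: 11.02
tool_pos: [0.5988, -0.0613, 0.2255]
tool_rot: [0.525, 0.851, -0.0, -0.0]
wrist_force: [0.0, 0.2, -1.8]
finger_gap: 0.0087
grip_force: 59.6
clock: 11.68
tool_pos: [0.5988, -0.0612, 0.2255]
tool_rot: [0.826, 0.564, -0.0, -0.0]
wrist_force: [-0.7, -0.1, -1.9]
finger_gap: 0.0092
grip_force: 59.6
clock: 12.35
tool_pos: [0.5988, -0.0613, 0.2255]
tool_rot: [0.984, 0.18, -0.0, -0.0]
wrist_force: [0.4, 0.4, -1.6]
finger_gap: 0.0092
grip_force: 59.6
clock: 13.02
tool_pos: [0.5988, -0.0613, 0.2254]
tool_rot: [0.992, -0.129, -0.0, -0.0]
wrist_force: [-0.2, -0.4, -1.5]
finger_gap: 0.0087
grip_force: 59.6
[-0.201  0.545  1.495  0.     1.102  1.628] [[0.9668, -0.2556, -0.0001], [-0.2556, -0.9668, 0.0], [-0.0001, -0.0, -1.0]] [ 0.59884374 -0.06127416  0.22544757]
```

View pics/w6.png

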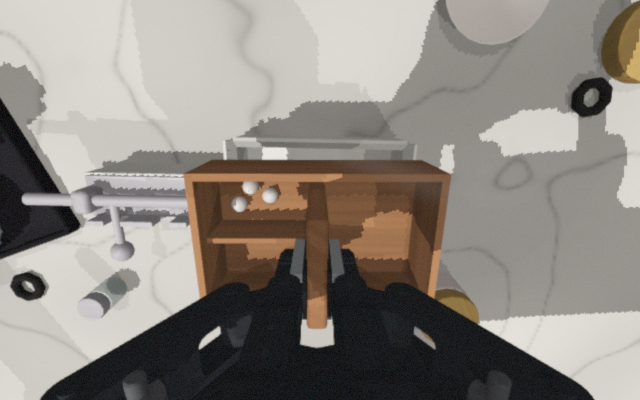

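The tray is held level and turned, pearls' cells towards the bolt; its edge (205–428,162) is parallel to the case lip at (228–412,142). Now I measure the tray's offset from the case.

```bash
python3 - <<'E'
from fit import *
th=np.radians(75);ex=np.array([np.cos(th),np.sin(th)]);ey=np.array([-ex[1],ex[0]]);o=np.array([.5990,-.0612])
for n,z0 in(('w5',.050),('w6',.150),('top0',.050),('top1',.15)):
    im,P,d=load(n); hsv=cv2.cvtColor(im,cv2.COLOR_RGB2HSV); br=(hsv[...,1]>110)&(hsv[...,0]<20)
    L=np.dstack([(P[...,:2]-o)@ex,(P[...,:2]-o)@ey,P[...,2]]); A=L.reshape(-1,3); 
    near=(abs(A[:,0])<.1)&(abs(A[:,1])<.1)&(abs(A[:,2]-z0)<.006)
    B=A[near&br.reshape(-1)]; print(n,'brown rim',len(B),'z',np.median(B[:,2]).round(4))
    for ax in(0,1):
        for sg in(1,-1):
            C=B[(abs(B[:,1-ax])<(.03 if ax==0 else .06))&(B[:,ax]*sg>(.055 if ax==0 else .03))]
            if len(C)>15: print('  ','xy'[ax],sg,np.percentile(C[:,ax]*sg,[2,50,98]).round(4),len(C), 'slope',np.polyfit(C[:,1-ax],C[:,ax],1)[0].round(3))
    W=A[(abs(A[:,0])<.1)&(abs(A[:,1])<.08)&(abs(A[:,2]-.051)<.007)&~br.reshape(-1)&(hsv[...,1].reshape(-1)<70)]
    for ax in(0,1):
        for sg in(1,-1):
            C=W[(abs(W[:,1-ax])<(.03 if ax==0 else .06))&(W[:,ax]*sg>(.06 if ax==0 else .035))]
            if len(C)>15: print('   case','xy'[ax],sg,np.percentile(C[:,ax]*sg,[2,50,98]).round(4),len(C))
E
```

```text
w5 brown rim 2814 z 0.0492
   x 1 [0.0619 0.0639 0.0659] 320 slope 0.011
   x -1 [0.0644 0.0655 0.0685] 465 slope 0.015
   y 1 [0.0303 0.0424 0.0446] 934 slope -0.018
   y -1 [0.034  0.0359 0.0383] 524 slope -0.016
   case x 1 [0.069  0.0777 0.0996] 1329
   case x -1 [0.0712 0.0751 0.0797] 1015
   case y 1 [0.0458 0.0512 0.0545] 1175
   case y -1 [0.0417 0.0457 0.0509] 1173
w6 brown rim 4569 z 0.1485
   x 1 [0.0635 0.0646 0.0672] 951 slope -0.001
   x -1 [0.0627 0.0641 0.0668] 992 slope -0.002
   y -1 [0.0386 0.0409 0.0426] 1998 slope -0.002
   case y -1 [0.0419 0.0469 0.0511] 1364
top0 brown rim 376 z 0.0496
   x 1 [0.0631 0.0652 0.0676] 39 slope 0.014
   x -1 [0.0634 0.0653 0.0672] 44 slope 0.023
   y 1 [0.0375 0.0402 0.0428] 113 slope -0.015
   y -1 [0.036  0.0384 0.0417] 119 slope -0.015
   case x 1 [0.0706 0.0796 0.0988] 162
   case x -1 [0.0699 0.0742 0.0786] 98
   case y 1 [0.0441 0.0489 0.0526] 144
   case y -1 [0.0434 0.0481 0.0533] 237
top1 brown rim 44 z 0.1492
   x 1 [0.0648 0.0668 0.0688] 24 slope -0.014
   x -1 [0.062  0.0639 0.0657] 19 slope -0.012
   case x 1 [0.079  0.0838 0.0952] 25
   case x -1 [0.0724 0.0754 0.079 ] 18
```

View pics/top1.png

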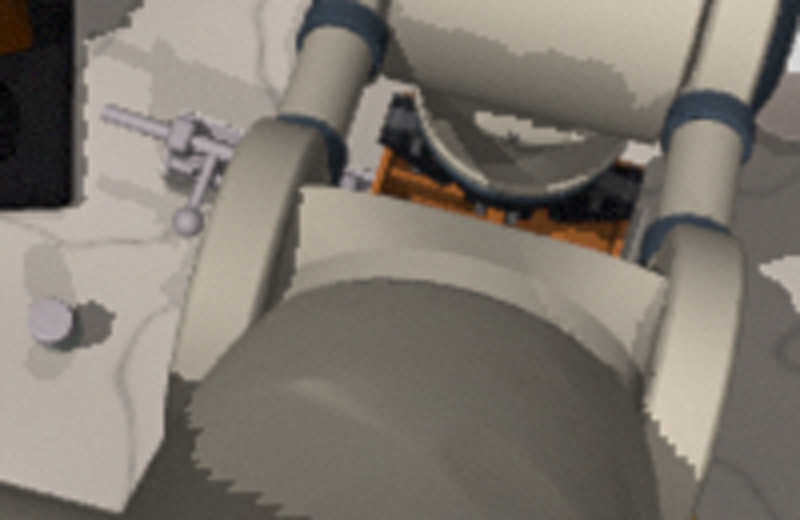

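Top view confirms the tray is held, but mostly hidden by the arm. The measurements say to shift about +2.5 mm along case y and turn −0.6°.

```bash
python3 -m pendant '[[[0,0,-0.6],[-2.4,0.6,0],0],[[0,0,0],[0,0,-8],0],[[0,0,0],[0,0,-8],0],[[0,0,0],[0,0,-8],0],[[0,0,0],[0,0,-8],0],[[0,0,0],[0,0,-6],0],[[0,0,0],[0,0,0],0],[[0,0,0],[0,0,0],0]]' 60
python3 - <<'E'
from fit import *
im,d,K,T,p=shot('wrist'); np.savez('w7',im=im,d=d,K=K,T=T); save('w7',im)
th=np.radians(75);ex=np.array([np.cos(th),np.sin(th)]);ey=np.array([-ex[1],ex[0]]);o=np.array([.5990,-.0612])
P=xyz(d,K,T); hsv=cv2.cvtColor(im,cv2.COLOR_RGB2HSV); br=((hsv[...,1]>110)&(hsv[...,0]<20)).reshape(-1)
A=np.dstack([(P[...,:2]-o)@ex,(P[...,:2]-o)@ey,P[...,2]]).reshape(-1,3); f=d.reshape(-1)>.12
def binned(C,ax,sg):
    # outer edge per bin along the side
    b=np.round(C[:,1-ax]/.004); xs=[];ys=[]
    for k in np.unique(b):
        c=C[b==k]
        if len(c)>4: xs.append(k*.004); ys.append(sg*np.percentile(c[:,ax]*sg,95))
    return np.polyfit(xs,ys,1),len(xs)
for nm,m in(('tray',br&(abs(A[:,2]-.112)<.006)),('case',~br&(hsv[...,1].reshape(-1)<70)&(abs(A[:,2]-.051)<.007))):
    for ax in(0,1):
        for sg in(1,-1):
            C=A[m&f]; C=C[(abs(C[:,1-ax])<(.035 if ax==0 else .06))&(C[:,ax]*sg>(.055 if ax==0 else .03))&(C[:,ax]*sg<(.085 if ax==0 else .06))]
            if len(C)>30: print(nm,'xy'[ax],sg,binned(C,ax,sg))
E
```

```text
clock: 13.78
tool_pos: [0.5964, -0.0607, 0.1868]
tool_rot: [0.991, -0.136, -0.0, -0.0]
wrist_force: [0.6, 0.0, -1.6]
finger_gap: 0.0092
grip_force: 59.6
tray x 1 (array([0.00854165, 0.06681191]), 18)
tray x -1 (array([ 0.00512997, -0.06659443]), 18)
tray y -1 (array([-0.0159674 , -0.03988573]), 31)
case y -1 (array([-0.01519496, -0.05032319]), 31)
```

View pics/w7.png

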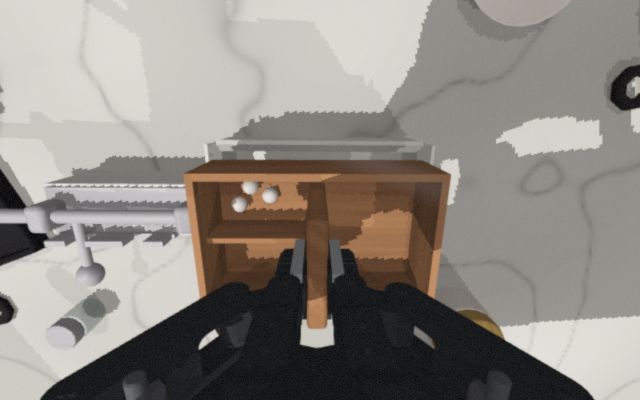

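Tray and case are parallel and aligned in y. The case lip spans columns 208–433 and the tray 188–447, so I'll check the x centring numerically.

```bash
python3 - <<'E'
from fit import *
th=np.radians(74.2);ex=np.array([np.cos(th),np.sin(th)]);ey=np.array([-ex[1],ex[0]]);o=np.array([.5990,-.0612])
for n in('w5','w6','w7'):
    im,P,d=load(n); A=np.dstack([(P[...,:2]-o)@ex,(P[...,:2]-o)@ey,P[...,2]]).reshape(-1,3)
    C=A[(abs(A[:,1]+.047)<.006)&(A[:,2]>.046)&(A[:,2]<.058)&(abs(A[:,0])<.1)]
    print(n,'far lip x range',np.percentile(C[:,0],[0.5,2,98,99.5]).round(4),len(C))
    C=A[(abs(A[:,1]-.047)<.006)&(A[:,2]>.046)&(A[:,2]<.058)&(abs(A[:,0])<.1)]
    print(n,'near lip x range',np.percentile(C[:,0],[0.5,2,98,99.5]).round(4) if len(C) else 0,len(C))
    C=A[(abs(A[:,1]+.03)<.01)&(A[:,2]>.1)&(A[:,2]<.16)&(abs(A[:,0])<.1)]
    if len(C):print(n,'tray x range',np.percentile(C[:,0],[0.5,2,98,99.5]).round(4))
    C=A[(abs(A[:,1]+.01)<.06)&(A[:,2]>.046)&(A[:,2]<.058)&(A[:,0]>.06)&(A[:,0]<.0885)]; 
E
```

```text
w5 far lip x range [-0.0788 -0.0765  0.074   0.0759] 1423
w5 near lip x range [-0.0789 -0.0771  0.0748  0.0767] 1973
w6 far lip x range [-0.0788 -0.0766  0.0742  0.0762] 1653
w6 near lip x range 0 0
w6 tray x range [-0.0663 -0.0651  0.0668  0.0679]
w7 far lip x range [-0.0788 -0.0766  0.0742  0.0765] 2330
w7 near lip x range 0 0
w7 tray x range [-0.0668 -0.066   0.0665  0.0675]
```

```bash
python3 -m pendant '[[[0,0,0],[-0.9,-1.3,0],0],[[0,0,0],[0,0,-7],0],[[0,0,0],[0,0,-7],0],[[0,0,0],[0,0,-6],0],[[0,0,0],[0,0,-6],0],[[0,0,0],[0,0,-6],0],[[0,0,0],[0,0,-4],0],[[0,0,0],[0,0,0],0]]' 60; python3 -m pendant '[[[0,0,0],[0,0,-4],0],[[0,0,0],[0,0,-4],0],[[0,0,0],[0,0,-4],0],[[0,0,0],[0,0,-4],0],[[0,0,0],[0,0,-4],0],[[0,0,0],[0,0,-3],0],[[0,0,0],[0,0,0],0],[[0,0,0],[0,0,0],0]]'
```

```text
clock: 14.5
tool_pos: [0.5953, -0.0619, 0.1503]
tool_rot: [0.991, -0.136, -0.001, -0.0]
wrist_force: [0.2, 0.8, -1.7]
finger_gap: 0.0092
grip_force: 59.7
clock: 15.17
tool_pos: [0.5956, -0.062, 0.1282]
tool_rot: [0.991, -0.136, -0.0, -0.0]
wrist_force: [-0.7, -0.2, -1.3]
finger_gap: 0.0092
grip_force: 59.7
```

```bash
python3 -m pendant '[[[0,0,0],[0,0,-1],0],[[0,0,0],[0,0,-0.8],0],[[0,0,0],[0,0,0],0],[[0,0,0],[0,0,0],0.3],[[0,0,0],[0,0,0],0.3],[[0,0,0],[0,0,0],0.3],[[0,0,0],[0,0,0],0.3],[[0,0,0],[0,0,0],0.3]]' 60; python3 -m pendant '[[[0,0,0],[0,0,10],0.3],[[0,0,0],[0,0,25],0.3],[[0,0,0],[0,0,35],0.3],[[0,0,0],[0,0,35],0.3],[[0,0,0],[0,0,35],0.3],[[0,0,0],[-10,10,0],0.3],[[0,0,0],[0,0,0],0.3],[[0,0,0],[0,0,0],0.3]]'
python3 - <<'E'
from fit import *
th=np.radians(74.2);ex=np.array([np.cos(th),np.sin(th)]);ey=np.array([-ex[1],ex[0]]);o=np.array([.597,-.0620])
im,d,K,T,p=shot('wrist'); np.savez('w8',im=im,d=d,K=K,T=T); save('w8',im)
P=xyz(d,K,T); hsv=cv2.cvtColor(im,cv2.COLOR_RGB2HSV); br=((hsv[...,1]>110)&(hsv[...,0]<20)).reshape(-1)
A=np.dstack([(P[...,:2]-o)@ex,(P[...,:2]-o)@ey,P[...,2]]).reshape(-1,3); 
r=A[br&(abs(A[:,2]-.05)<.008)&(abs(A[:,0])<.07)&(abs(A[:,1])<.045)]
for nm,m in(('x+',r[:,0]>.0625),('x-',r[:,0]<-.0625),('y+',r[:,1]>.037),('y-',r[:,1]<-.037)):
    print(nm,m.sum(),np.median(r[m,2]).round(4))
pl=A[br&(A[:,2]>.07)&(A[:,2]<.09)]; print('plate',np.percentile(pl,[2,50,98],axis=0).round(4).tolist())
# all ties: dark rings on marble
W=A; dk=(im.astype(int).sum(2)<150).astype(np.uint8); m=(dk.reshape(-1)>0)&(A[:,2]>.003)&(A[:,2]<.015); m=m.reshape(dk.shape).astype(np.uint8)
n,l,s,c=cv2.connectedComponentsWithStats(m)
for i in range(1,n):
    if s[i,4]>100: q=P[l==i]; print(c[i].round(),s[i,4],q.mean(0).round(4),(q.max(0)-q.min(0)).round(3))
E
```

```text
clock: 15.83
tool_pos: [0.5957, -0.062, 0.1267]
tool_rot: [0.991, -0.136, 0.0, 0.0]
wrist_force: [-0.0, 0.1, 0.7]
finger_gap: 0.0254
grip_force: 0.0
clock: 16.5
tool_pos: [0.5853, -0.0518, 0.2671]
tool_rot: [0.991, -0.135, 0.0, 0.0]
wrist_force: [-0.3, -0.8, -0.5]
finger_gap: 0.0256
grip_force: 0.0
x+ 419 0.0491
x- 314 0.0492
y+ 629 0.049
y- 657 0.0493
plate [[-0.0046, -0.0266, 0.0771], [0.0004, -0.002, 0.0792], [0.0051, 0.0262, 0.0806]]
[580.  37.] 285 [ 0.6516 -0.3407  0.0093] [0.042 0.009 0.012]
[40. 98.] 1379 [0.743  0.2042 0.0092] [0.152 0.016 0.012]
[ 40. 160.] 6154 [0.6854 0.2433 0.0057] [0.186 0.137 0.012]
[565.  79.] 744 [ 0.6159 -0.3267  0.0074] [0.033 0.034 0.008]
[273. 185.] 155 [ 0.59   -0.0016  0.0103] [0.037 0.031 0.007]
[ 98. 193.] 254 [0.6352 0.1951 0.0095] [0.035 0.006 0.012]
[ 62. 259.] 392 [0.5694 0.2817 0.0068] [0.031 0.031 0.007]
[247. 270.] 161 [0.4931 0.0645 0.0073] [0.024 0.026 0.007]
```

View pics/w8.png

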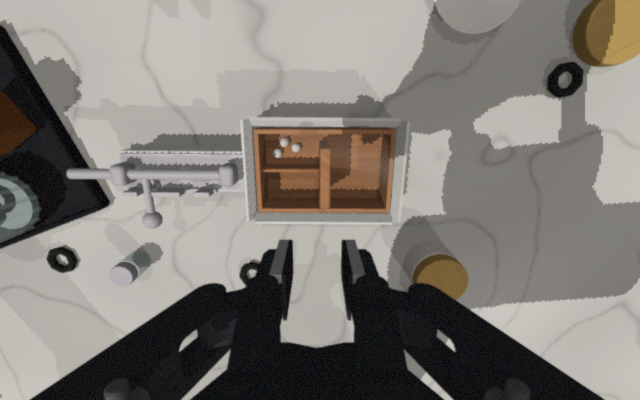

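The tray is seated in the case with its rim at z 49 all round. Its open well is at (362,175), away from the bolt. Next I check fingertip geometry and the clearance beside the tumbler.

```bash
python3 - <<'E'
from fit import *
p=viewer.camera_params('wrist'); Tt=np.array(p['T_tool_cam'])
for n,rc in(('w8',(slice(200,330),slice(270,365))),('w5',(slice(200,330),slice(220,420)))):
    z=np.load(n+'.npz'); Q=xyz(z['d'],z['K'],Tt); d=z['d'][rc]; q=Q[rc].reshape(-1,3); dk=(z['im'][rc].astype(int).sum(2)<250).reshape(-1)
    q=q[dk&(q[:,2]<.1)&(q[:,2]>0)&(abs(q[:,0])<.03)]; print(n,'tip tool z',np.percentile(q[:,2],[50,95,99,100]).round(4),'x',np.percentile(q[q[:,2]>.05][:,0],[1,99]).round(4))
im,P,d=load('top0')
q=P[140:200,150:225].reshape(-1,3); 
t=q[(q[:,2]>.085)&(q[:,2]<.11)&(q[:,0]<.70)]; print('tumbler rim x',np.percentile(t[:,0],[1,50,99]).round(4),'y',np.percentile(t[:,1],[1,50,99]).round(4),len(t))
for v in (188,190,192,193,194,195,196,198): print(v,P[v,198].round(4),im[v,198])
print(cv2.minEnclosingCircle(t[:,:2].astype(np.float32)))
E
```

```text
w8 tip tool z [0.0372 0.0645 0.0682 0.0721] x [-0.0095  0.0108]
w5 tip tool z [0.0343 0.0608 0.0656 0.0691] x [-0.0109  0.0105]
tumbler rim x [0.618 0.654 0.689] y [0.2686 0.3053 0.3396] 261
188 [0.6222 0.2916 0.0058] [22 23 20]
190 [0.6143 0.2874 0.0181] [ 9  8 16]
192 [0.6108 0.2886 0.0119] [19 14 15]
193 [0.6109 0.2916 0.0007] [80 72 69]
194 [6.085e-01 2.915e-01 1.000e-04] [139 133 125]
195 [ 6.061e-01  2.913e-01 -5.000e-04] [148 140 131]
196 [0.6029 0.2902 0.0025] [148 140 132]
198 [0.5983 0.2901 0.0008] [147 139 130]
((0.6548150777816772, 0.3035844564437866), 0.03863251954317093)
```

```bash
python3 -m pendant '[[[0,0,6],[1.3,-11.5,-4],0.6],[[0,0,6],[1.3,-11.5,-4],0.6],[[0,0,6],[1.3,-11.5,-4],0.6],[[0,0,6],[1.3,-11.5,-4],0.6],[[0,0,6],[1.3,-11.5,-4],0.6],[[0,0,6],[1.3,-11.5,-4],0.6],[[0,0,6],[1.3,-11.5,-4],0.6],[[0,0,6],[1.3,-11.5,-4],0.6]]' 40;python3 -m pendant '[[[0,0,6],[1.3,-11.5,-4],0.6],[[0,0,6],[1.3,-11.5,-4],0.6],[[0,0,6],[1.3,-11.5,-4],0.6],[[0,0,6],[1.3,-11.5,-4],0.6],[[0,0,6],[1.3,-11.5,-4],0.6],[[0,0,6],[1.3,-11.5,-4],0.6],[[0,0,6],[1.3,-11.5,-4],0.6],[[0,0,6],[1.3,-11.5,-4],0.6]]';python3 -m pendant '[[[0,0,6],[1.3,-11.5,-4],0.6],[[0,0,6],[1.3,-11.5,-4],0.6],[[0,0,6],[1.3,-11.5,-4],0.6],[[0,0,6],[1.3,-11.5,-4],0.6],[[0,0,6],[1.3,-11.5,-4],0.6],[[0,0,6],[1.3,-11.5,-4],0.6],[[0,0,6],[1.3,-11.5,0],0.6],[[0,0,6],[0,0,0],0.6]]'
cat > ties.py <<'E'
from fit import *
import sys
def rings(cam):
    im,d,K,T,p=shot(cam); save(sys.argv[1]+cam,im); P=xyz(d,K,T)
    if cam=='wrist': np.savez('last',im=im,d=d,K=K,T=T)
    m=((im.astype(int).sum(2)<(170 if cam=='wrist' else 150))&(P[...,2]>.0045)&(P[...,2]<.014)&(d>.11)).astype(np.uint8)
    n,l,s,c=cv2.connectedComponentsWithStats(m)
    for i in range(1,n):
        q=P[l==i]
        if s[i,4]<40: continue
        e=(np.percentile(q,98,axis=0)-np.percentile(q,2,axis=0))
        if e[:2].max()>.05: continue
        f=least_squares(lambda c:np.maximum(0,np.abs(np.hypot(*(q[:,:2]-c).T)-.0135)-.0045),q[:,:2].mean(0),loss='soft_l1',f_scale=.001)
        print(cam,c[i].round(),s[i,4],'mean',q.mean(0).round(4),'fit',f.x.round(4),'ext',e[:2].round(3))
for c in sys.argv[2:]: rings(c)
o=sensors.get_obs(); y=R.from_quat(o['tool_rot']).as_matrix()[:,1]; print('tcp',o['tool_pos'].round(4),'yaw',np.degrees(np.arctan2(y[1],y[0])).round(2),'j',o['joint_pos'].round(2),'gap',o['finger_gap'])
E
python3 ties.py a wrist top
```

```text
clock: 17.22
tool_pos: [0.5959, -0.1449, 0.2331]
tool_rot: [0.96, 0.281, -0.001, -0.001]
wrist_force: [1.1, 0.3, 0.2]
finger_gap: 0.0514
grip_force: 0.0
clock: 17.88
tool_pos: [0.6062, -0.2369, 0.201]
tool_rot: [0.762, 0.647, -0.0, -0.001]
wrist_force: [0.1, -0.7, -0.3]
finger_gap: 0.0515
grip_force: 0.0
clock: 18.55
tool_pos: [0.6152, -0.3188, 0.1767]
tool_rot: [0.433, 0.901, -0.0, -0.001]
wrist_force: [-0.8, -0.0, -0.0]
finger_gap: 0.0513
grip_force: 0.0
wrist [310. 210.] 890 mean [ 0.6144 -0.3281  0.0076] fit [ 0.6148 -0.3287] ext [0.031 0.03 ]
wrist [335. 247.] 60 mean [ 0.6522 -0.34    0.0105] fit [ 0.6528 -0.3545] ext [0.016 0.002]
wrist [431. 356.] 145 mean [ 0.8035 -0.373   0.0093] fit [ 0.8157 -0.3784] ext [0.006 0.016]
top [198. 209.] 103 mean [0.5694 0.2844 0.0086] fit [0.5703 0.285 ] ext [0.03  0.029]
tcp [ 0.6151 -0.3172  0.177 ] yaw 38.49 j [-0.56  0.71  1.29 -0.    1.14 -1.23] gap 0.05140771912288946
```

```bash
python3 -m pendant '[[[0,0,0],[0.3,-10.5,0],0.6],[[0,0,0],[0,0,-20],0.6],[[0,0,0],[0,0,-20],0.6],[[0,0,0],[0,0,-20],0.6],[[0,0,0],[0,0,-20],0.6],[[0,0,0],[0,0,-15],0.6],[[0,0,0],[0,0,-10],0.6],[[0,0,0],[0,0,0],0.6]]' 40; python3 -m pendant '[[[0,0,0],[0,0,0],0],[[0,0,0],[0,0,0],0],[[0,0,0],[0,0,0],0],[[0,0,0],[0,0,0],0],[[0,0,0],[0,0,0],0],[[0,0,0],[0,0,0],0],[[0,0,0],[0,0,0],0],[[0,0,0],[0,0,0],0]]' 40
```

```text
clock: 19.32
tool_pos: [0.6149, -0.3268, 0.0712]
tool_rot: [0.436, 0.9, 0.0, -0.002]
wrist_force: [0.2, 0.3, 1.1]
finger_gap: 0.0513
grip_force: 0.0
clock: 19.98
tool_pos: [0.6162, -0.3272, 0.0743]
tool_rot: [0.435, 0.9, -0.0, 0.001]
wrist_force: [-0.0, 0.2, 6.8]
finger_gap: 0.0322
grip_force: 40.1
```

```bash
python3 -m pendant '[[[0,0,0],[0,0,10],0],[[0,0,0],[0,0,15],0],[[0,0,0],[0,0,20],0],[[0,0,0],[0,0,20],0],[[0,0,0],[0,0,20],0],[[0,0,0],[0,0,18],0],[[0,0,0],[0,0,0],0],[[0,0,0],[0,0,0],0]]' 40; python3 -m pendant '[[[0,0,-6.8],[-3.5,29,0],0],[[0,0,-6.8],[-3.5,29,0],0],[[0,0,-6.8],[-3.5,29,0],0],[[0,0,-6.8],[-3.5,29,0],0],[[0,0,-6.8],[-3.5,29,0],0],[[0,0,-6.8],[-3.5,29,0],0],[[0,0,-6.8],[-3.5,29,0],0],[[0,0,-6.8],[-3.5,29,0],0]]'; python3 -m pendant '[[[0,0,0],[0,0,0],0],[[0,0,0],[0,0,0],0],[[0,0,0],[0,0,0],0],[[0,0,0],[0,0,0],0],[[0,0,0],[0,0,0],0],[[0,0,0],[0,0,0],0],[[0,0,0],[0,0,0],0],[[0,0,0],[0,0,0],0]]'; python3 ties.py b wrist; python3 - <<'E'
from fit import *
im,P,d=load('last')
th=np.radians(74.2);ex=np.array([np.cos(th),np.sin(th)]);ey=np.array([-ex[1],ex[0]]);o=np.array([.597,-.0620])
A=np.dstack([(P[...,:2]-o)@ex,(P[...,:2]-o)@ey,P[...,2]]).reshape(-1,3);hsv=cv2.cvtColor(im,cv2.COLOR_RGB2HSV); br=((hsv[...,1]>110)&(hsv[...,0]<20)).reshape(-1)
r=A[br&(abs(A[:,2]-.049)<.005)]; print(np.percentile(r,[1,50,99],axis=0).round(4).tolist())
E
```

```text
clock: 20.65
tool_pos: [0.6162, -0.3272, 0.1781]
tool_rot: [0.435, 0.9, -0.0, 0.001]
wrist_force: [0.6, -0.0, -0.7]
finger_gap: 0.0317
grip_force: 39.8
clock: 21.32
tool_pos: [0.587, -0.0936, 0.1758]
tool_rot: [0.8, 0.599, -0.0, -0.001]
wrist_force: [1.1, -1.1, -0.6]
finger_gap: 0.0318
grip_force: 39.8
clock: 21.98
tool_pos: [0.5878, -0.0954, 0.1765]
tool_rot: [0.799, 0.602, -0.0, -0.0]
wrist_force: [0.7, 0.3, 0.3]
finger_gap: 0.0317
grip_force: 39.8
wrist [123.  41.] 1341 mean [0.4858 0.0603 0.0075] fit [0.4854 0.0604] ext [0.03 0.03]
wrist [274. 149.] 321 mean [ 0.5668 -0.0432  0.0099] fit [ 0.5585 -0.0365] ext [0.014 0.044]
wrist [278. 210.] 389 mean [ 0.5536 -0.0924  0.0097] fit [ 0.5573 -0.0978] ext [0.017 0.039]
wrist [348. 232.] 226 mean [ 0.6053 -0.1281  0.0101] fit [ 0.6026 -0.1393] ext [0.022 0.011]
wrist [610. 380.] 460 mean [ 0.8238 -0.363   0.0093] fit [ 0.824  -0.3688] ext [0.047 0.016]
wrist [448. 397.] 79 mean [ 0.6605 -0.341   0.0079] fit [ 0.6574 -0.3522] ext [0.015 0.006]
tcp [ 0.5879 -0.0953  0.1766] yaw -16.01 j [-0.26  0.6   1.55  0.    0.99  0.02] gap 0.031740264486208265
[[-0.1397, -0.0409, 0.0443], [0.0052, 0.0018, 0.0492], [0.067, 0.1459, 0.0526]]
```

```bash
python3 -m pendant '[[[0,0,0],[0,0,-12],0],[[0,0,0],[0,0,-12],0],[[0,0,0],[0,0,-12],0],[[0,0,0],[0,0,-12],0],[[0,0,0],[0,0,-9],0],[[0,0,0],[0,0,0],0],[[0,0,0],[0,0,0],0.48],[[0,0,0],[0,0,0],0.48]]' 40; python3 -m pendant '[[[0,0,0],[0,0,0],0.48],[[0,0,0],[0,0,0],0.48],[[0,0,0],[0,0,20],0.48],[[0,0,0],[0,0,20],0.5],[[0,0,0],[0,0,20],0.6],[[0,0,0],[0,0,20],0.6],[[0,0,0],[0,0,0],0.6],[[0,0,0],[0,0,0],0.6]]'; python3 ties.py c wrist;  cp last.npz wc.npz; python3 - <<'E'
from fit import *
im,P,d=load('wc')
th=np.radians(74.2);ex=np.array([np.cos(th),np.sin(th)]);ey=np.array([-ex[1],ex[0]]);o=np.array([.597,-.0620])
A=np.dstack([(P[...,:2]-o)@ex,(P[...,:2]-o)@ey,P[...,2]]).reshape(-1,3)
w=A[(abs(A[:,0]+.034)<.029)&(abs(A[:,1])<.037)&(A[:,2]<.048)&(A[:,2]>0)&(im.astype(int).sum(2).reshape(-1)<110)]; print(len(w),np.percentile(w,[2,50,98],axis=0).round(4).tolist())
E
```

```text
clock: 22.7
tool_pos: [0.5881, -0.0951, 0.12]
tool_rot: [0.799, 0.602, 0.0, 0.0]
wrist_force: [-1.0, 0.3, 0.0]
finger_gap: 0.0411
grip_force: 0.0
clock: 23.37
tool_pos: [0.5884, -0.0951, 0.2009]
tool_rot: [0.799, 0.602, 0.001, 0.001]
wrist_force: [-0.9, 0.6, 0.5]
finger_gap: 0.051
grip_force: 0.0
wrist [139.  51.] 891 mean [0.4837 0.0591 0.0076] fit [0.4857 0.0604] ext [0.029 0.03 ]
wrist [277. 147.] 284 mean [ 0.5669 -0.0441  0.0097] fit [ 0.557  -0.0381] ext [0.014 0.04 ]
wrist [280. 202.] 452 mean [ 0.5536 -0.0936  0.0097] fit [ 0.5465 -0.0927] ext [0.018 0.042]
wrist [334. 186.] 41 mean [ 0.6055 -0.0917  0.0096] fit [ 0.6067 -0.0801] ext [0.011 0.009]
wrist [588. 360.] 368 mean [ 0.8252 -0.363   0.0092] fit [ 0.8245 -0.3687] ext [0.049 0.017]
wrist [439. 379.] 241 mean [ 0.6616 -0.3433  0.0093] fit [ 0.661  -0.3506] ext [0.037 0.018]
tcp [ 0.5879 -0.095   0.1999] yaw -16.0 j [-0.26  0.57  1.54  0.    1.04  0.02] gap 0.051429175699999774
740 [[-0.05, -0.015, 0.0145], [-0.0344, 0.0011, 0.0178], [-0.0203, 0.0154, 0.0194]]
```

```bash
python3 -m pendant '[[[0,0,0],[-12.8,19.5,0],0.6],[[0,0,0],[-12.8,19.5,0],0.6],[[0,0,0],[-12.8,19.5,0],0.6],[[0,0,0],[-12.8,19.5,0],0.6],[[0,0,0],[-12.8,19.5,0],0.6],[[0,0,0],[-12.8,19.5,0],0.6],[[0,0,0],[-12.8,19.5,0],0.6],[[0,0,0],[-12.8,19.5,0],0.6]]' 40; python3 -m pendant '[[[0,0,0],[0,0,-20],0.6],[[0,0,0],[0,0,-20],0.6],[[0,0,0],[0,0,-15],0.6],[[0,0,0],[0,0,0],0.6],[[0,0,0],[0,0,0],0.6],[[0,0,0],[0,0,0],0.6],[[0,0,0],[0,0,0],0.6],[[0,0,0],[0,0,0],0.6]]'; python3 ties.py d wrist
```

```text
clock: 24.08
tool_pos: [0.4843, 0.0618, 0.1988]
tool_rot: [0.799, 0.602, -0.001, -0.0]
wrist_force: [0.1, 0.8, -0.2]
finger_gap: 0.0513
grip_force: 0.0
clock: 24.75
tool_pos: [0.4858, 0.0609, 0.1453]
tool_rot: [0.799, 0.602, 0.0, 0.0]
wrist_force: [-0.5, -0.6, 0.7]
finger_gap: 0.0514
grip_force: 0.0
wrist [315. 212.] 1111 mean [0.4847 0.0628 0.0077] fit [0.4845 0.0619] ext [0.03 0.03]
wrist [488. 292.] 201 mean [ 0.5987 -0.0394  0.0107] fit [ 0.6102 -0.0405] ext [0.014 0.025]
wrist [541. 298.] 199 mean [ 0.6377 -0.0549  0.0122] fit [ 0.6453 -0.0574] ext [0.012 0.042]
tcp [0.4858 0.0609 0.1452] yaw -16.0 j [ 0.    0.54  1.84 -0.    0.76  0.28] gap 0.05129584142055914
```

```bash
python3 -m pendant '[[[0,0,0],[-0.5,0.8,-15],0.6],[[0,0,0],[0,0,-20],0.6],[[0,0,0],[0,0,-20],0.6],[[0,0,0],[0,0,-12],0.6],[[0,0,0],[0,0,-5],0.6],[[0,0,0],[0,0,0],0],[[0,0,0],[0,0,0],0],[[0,0,0],[0,0,0],0]]' 40; python3 -m pendant '[[[0,0,0],[0,0,0],0],[[0,0,0],[0,0,0],0],[[0,0,0],[0,0,0],0],[[0,0,0],[0,0,20],0],[[0,0,0],[0,0,20],0],[[0,0,0],[0,0,20],0],[[0,0,0],[0,0,20],0],[[0,0,0],[0,0,22],0]]' 40;  python3 -m pendant '[[[0,0,0],[12.7,-19.5,0],0],[[0,0,0],[12.7,-19.5,0],0],[[0,0,0],[12.7,-19.5,0],0],[[0,0,0],[12.7,-19.5,0],0],[[0,0,0],[12.7,-19.5,0],0],[[0,0,0],[12.7,-19.5,0],0],[[0,0,0],[12.7,-19.5,0],0],[[0,0,0],[12.7,-19.5,0],0]]' 40;  python3 -m pendant '[[[0,0,0],[0,0,0],0],[[0,0,0],[0,0,0],0],[[0,0,0],[0,0,0],0],[[0,0,0],[0,0,0],0],[[0,0,0],[0,0,0],0],[[0,0,0],[0,0,0],0],[[0,0,0],[0,0,0],0],[[0,0,0],[0,0,0],0]]' 40
```

```text
clock: 25.47
tool_pos: [0.4854, 0.0618, 0.0734]
tool_rot: [0.799, 0.602, 0.0, 0.0]
wrist_force: [-0.4, -0.1, 0.9]
finger_gap: 0.0326
grip_force: 39.7
clock: 26.13
tool_pos: [0.4847, 0.0618, 0.1755]
tool_rot: [0.799, 0.602, -0.0, -0.0]
wrist_force: [0.7, -0.1, 0.3]
finger_gap: 0.0329
grip_force: 39.8
clock: 26.8
tool_pos: [0.587, -0.0953, 0.1748]
tool_rot: [0.799, 0.602, 0.0, 0.0]
wrist_force: [0.5, -0.3, -0.3]
finger_gap: 0.0328
grip_force: 39.8
clock: 27.47
tool_pos: [0.5865, -0.0939, 0.1747]
tool_rot: [0.799, 0.602, 0.0, 0.0]
wrist_force: [0.9, 0.5, -0.4]
finger_gap: 0.0327
grip_force: 39.8
```

```bash
python3 -m pendant '[[[0,0,0],[1,-0.8,-12],0],[[0,0,0],[0,0,-12],0],[[0,0,0],[0,0,-12],0],[[0,0,0],[0,0,-12],0],[[0,0,0],[0,0,-7],0],[[0,0,0],[0,0,0],0],[[0,0,0],[0,0,0],0.48],[[0,0,0],[0,0,0],0.48]]' 40; python3 -m pendant '[[[0,0,0],[0,0,0],0.48],[[0,0,0],[0,0,0],0.48],[[0,0,0],[0,0,20],0.48],[[0,0,0],[0,0,20],0.5],[[0,0,0],[0,0,20],0.6],[[0,0,0],[0,0,20],0.6],[[0,0,0],[0,0,0],0.6],[[0,0,0],[0,0,0],0.6]]'; python3 ties.py e wrist top;  cp last.npz we.npz; cat > well.py <<'E'
from fit import *
im,P,d=load('last')
th=np.radians(74.2);ex=np.array([np.cos(th),np.sin(th)]);ey=np.array([-ex[1],ex[0]]);o=np.array([.597,-.0620])
A=np.dstack([(P[...,:2]-o)@ex,(P[...,:2]-o)@ey,P[...,2]]).reshape(-1,3)
w=A[(abs(A[:,0]+.034)<.029)&(abs(A[:,1])<.037)&(A[:,2]<.055)&(A[:,2]>0)&(im.astype(int).sum(2).reshape(-1)<110)]; print('well',len(w),np.percentile(w,[2,50,98],axis=0).round(4).tolist())
E
python3 well.py
```

```text
clock: 28.13
tool_pos: [0.5878, -0.0951, 0.1199]
tool_rot: [0.799, 0.602, 0.0, 0.0]
wrist_force: [-0.2, -0.4, 0.2]
finger_gap: 0.0413
grip_force: 0.0
clock: 28.8
tool_pos: [0.5881, -0.0952, 0.2009]
tool_rot: [0.799, 0.602, 0.001, 0.001]
wrist_force: [0.5, -0.1, -0.0]
finger_gap: 0.0513
grip_force: 0.0
wrist [278. 148.] 290 mean [ 0.5668 -0.0449  0.0096] fit [ 0.5559 -0.0399] ext [0.014 0.028]
wrist [281. 203.] 469 mean [ 0.5535 -0.0938  0.0098] fit [ 0.5602 -0.0965] ext [0.017 0.042]
wrist [341. 185.] 136 mean [ 0.6113 -0.0927  0.0094] fit [ 0.6127 -0.0799] ext [0.019 0.01 ]
wrist [309. 198.] 40 mean [ 0.5802 -0.0969  0.0097] fit [ 0.5903 -0.0987] ext [0.007 0.013]
wrist [588. 360.] 374 mean [ 0.8249 -0.3629  0.0093] fit [ 0.8243 -0.3688] ext [0.048 0.017]
wrist [439. 379.] 236 mean [ 0.6613 -0.343   0.0095] fit [ 0.6602 -0.3504] ext [0.036 0.017]
top [198. 209.] 98 mean [0.5695 0.2846 0.0084] fit [0.57   0.2852] ext [0.03 0.03]
tcp [ 0.5873 -0.0949  0.1992] yaw -15.99 j [-0.26  0.57  1.54 -0.    1.04  0.02] gap 0.05093714938550355
well 855 [[-0.0487, -0.0151, 0.0145], [-0.0329, 0.0004, 0.0266], [-0.0189, 0.0152, 0.0284]]
```

```bash
python3 -m pendant '[[[0,0,5],[-0.7,15.8,1],0.6],[[0,0,5],[-0.7,15.8,1],0.6],[[0,0,5],[-0.7,15.8,1],0.6],[[0,0,5],[-0.7,15.8,1],0.6],[[0,0,5],[-0.7,15.8,1],0.6],[[0,0,5],[-0.7,15.8,1],0.6],[[0,0,5],[-0.7,15.8,1],0.6],[[0,0,5],[-0.7,15.8,1],0.6]]' 40;python3 -m pendant '[[[0,0,5],[-0.7,15.8,0],0.6],[[0,0,5],[-0.7,15.8,0],0.6],[[0,0,5],[-0.7,15.8,0],0.6],[[0,0,5],[-0.7,15.8,0],0.6],[[0,0,5],[-0.7,15.8,0],0.6],[[0,0,5],[-0.7,15.8,0],0.6],[[0,0,5],[-0.7,15.8,0],0.6],[[0,0,5],[-0.7,15.8,0],0.6]]';python3 -m pendant '[[[0,0,5],[-0.7,15.8,0],0.6],[[0,0,5],[-0.7,15.8,0],0.6],[[0,0,5],[-0.7,15.8,0],0.6],[[0,0,5],[-0.7,15.8,0],0.6],[[0,0,5],[-0.7,15.8,0],0.6],[[0,0,5],[-0.7,15.8,0],0.6],[[0,0,5],[-0.7,15.8,0],0.6],[[0,0,4],[-0.7,15.8,0],0.6]]'; python3 -m pendant '[[[0,0,0],[0,0,-10],0.6],[[0,0,0],[0,0,-10],0.6],[[0,0,0],[0,0,-10],0.6],[[0,0,0],[0,0,-10],0.6],[[0,0,0],[0,0,-5],0.6],[[0,0,0],[0,0,0],0.6],[[0,0,0],[0,0,0],0.6],[[0,0,0],[0,0,0],0.6]]'; python3 ties.py f wrist top; python3 - <<'E'
from fit import *
im,P,d=load('last'); A=P.reshape(-1,3); A=A[(d.reshape(-1)>.09)]
t=A[(A[:,2]>.05)&(A[:,2]<.11)&(A[:,1]>.25)&(A[:,1]<.35)&(A[:,0]>.59)&(A[:,0]<.7)]; print('tumbler xmin',np.percentile(t[:,0],[0.5,2,5]) if len(t) else None,len(t))
E
```

```text
clock: 29.57
tool_pos: [0.5814, 0.0322, 0.2066]
tool_rot: [0.543, 0.84, -0.0, -0.001]
wrist_force: [-0.1, 0.7, -0.3]
finger_gap: 0.0516
grip_force: 0.0
clock: 30.23
tool_pos: [0.5758, 0.1585, 0.2065]
tool_rot: [0.223, 0.975, -0.0, -0.001]
wrist_force: [0.0, -0.2, -0.7]
finger_gap: 0.0509
grip_force: 0.0
clock: 30.9
tool_pos: [0.5703, 0.2848, 0.2064]
tool_rot: [-0.116, 0.993, -0.0, -0.001]
wrist_force: [-0.8, -1.0, 0.3]
finger_gap: 0.0513
grip_force: 0.0
clock: 31.57
tool_pos: [0.571, 0.284, 0.1629]
tool_rot: [-0.113, 0.994, 0.0, 0.0]
wrist_force: [0.2, 0.1, 0.5]
finger_gap: 0.0515
grip_force: 0.0
wrist [318. 202.] 956 mean [0.5669 0.2844 0.0077] fit [0.5676 0.2848] ext [0.03 0.03]
wrist [226. 240.] 285 mean [0.6149 0.2186 0.0095] fit [0.623  0.2191] ext [0.005 0.042]
wrist [213. 266.] 1088 mean [0.6439 0.2103 0.0062] fit [0.6454 0.2114] ext [0.043 0.026]
wrist [429. 266.] 286 mean [0.6001 0.3885 0.0093] fit [0.6079 0.3894] ext [0.004 0.045]
wrist [434. 284.] 588 mean [0.6176 0.4009 0.0059] fit [0.6089 0.3987] ext [0.019 0.035]
wrist [426. 360.] 197 mean [0.696 0.42  0.009] fit [0.6989 0.4115] ext [0.035 0.006]
top [323. 187.] 52 mean [ 0.6403 -0.0128  0.0102] fit [ 0.6437 -0.0024] ext [0.026 0.018]
top [198. 209.] 100 mean [0.5697 0.2841 0.009 ] fit [0.5698 0.2845] ext [0.029 0.029]
tcp [0.5711 0.2842 0.1632] yaw 102.99 j [ 0.37  0.66  1.45 -0.    1.02 -1.43] gap 0.051446110131293556
tumbler xmin [0.61428969 0.61473004 0.61558747] 4496
```

View pics/fwrist.png

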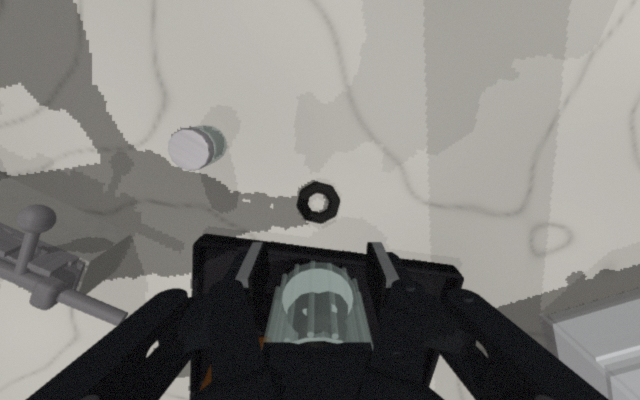

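The tie is at (318,202) with the tumbler rim just beyond, at (318,300). I'll tilt the tool 5° to keep the gripper body away from the tumbler.

```bash
python3 -m pendant '[[[1.1,-4.9,0],[-8.8,-0.9,0],0.6],[[0,0,0],[0,0,-15],0.6],[[0,0,0],[0,0,-18],0.6],[[0,0,0],[0,0,-18],0.6],[[0,0,0],[0,0,-18],0.6],[[0,0,0],[0,0,-14],0.6],[[0,0,0],[0,0,-6],0.6],[[0,0,0],[0,0,0],0.6]]' 40; python3 -m pendant '[[[0,0,0],[0,0,0],0],[[0,0,0],[0,0,0],0],[[0,0,0],[0,0,0],0],[[0,0,0],[0,0,0],0],[[0,0,0],[0,0,0],0],[[0,0,0],[0,0,0],0],[[0,0,0],[0,0,0],0],[[0,0,0],[0,0,0],0]]' 40
```

```text
clock: 32.33
tool_pos: [0.5616, 0.2831, 0.0727]
tool_rot: [-0.113, 0.993, 0.004, 0.043]
wrist_force: [-0.3, 0.7, 0.4]
finger_gap: 0.0511
grip_force: 0.0
clock: 33.0
tool_pos: [0.5625, 0.2835, 0.0747]
tool_rot: [-0.113, 0.993, 0.005, 0.044]
wrist_force: [-1.4, 0.2, 7.7]
finger_gap: 0.0323
grip_force: 40.0
```

```bash
python3 -m pendant '[[[0,0,0],[0,0,10],0],[[0,0,0],[0,0,15],0],[[0,0,0],[0,0,20],0],[[0,0,0],[0,0,20],0],[[0,0,0],[0,0,20],0],[[0,0,0],[0,0,20],0],[[0,0,0],[0,0,10],0],[[-1.1,4.9,0],[0,0,0],0]]' 40; python3 -m pendant '[[[0,0,-5],[1,-15.8,0],0],[[0,0,-5],[1,-15.8,0],0],[[0,0,-5],[1,-15.8,0],0],[[0,0,-5],[1,-15.8,0],0],[[0,0,-5],[1,-15.8,0],0],[[0,0,-5],[1,-15.8,0],0],[[0,0,-5],[1,-15.8,0],0],[[0,0,-5],[1,-15.8,0],0]]';python3 -m pendant '[[[0,0,-5],[1,-15.8,0],0],[[0,0,-5],[1,-15.8,0],0],[[0,0,-5],[1,-15.8,0],0],[[0,0,-5],[1,-15.8,0],0],[[0,0,-5],[1,-15.8,0],0],[[0,0,-5],[1,-15.8,0],0],[[0,0,-5],[1,-15.8,0],0],[[0,0,-5],[1,-15.8,0],0]]';python3 -m pendant '[[[0,0,-5],[1,-15.8,0],0],[[0,0,-5],[1,-15.8,0],0],[[0,0,-5],[1,-15.8,0],0],[[0,0,-5],[1,-15.8,0],0],[[0,0,-5],[1,-15.8,0],0],[[0,0,-5],[1,-15.8,0],0],[[0,0,-5],[1,-15.8,0],0],[[0,0,-4],[1,-15.8,0],0]]';python3 -m pendant '[[[0,0,0],[0,0,0],0],[[0,0,0],[0,0,0],0],[[0,0,0],[0,0,0],0],[[0,0,0],[0,0,0],0],[[0,0,0],[0,0,0],0],[[0,0,0],[0,0,0],0],[[0,0,0],[0,0,0],0],[[0,0,0],[0,0,0],0]]'; python3 ties.py g
```

```text
clock: 33.67
tool_pos: [0.5614, 0.2835, 0.1918]
tool_rot: [-0.114, 0.994, 0.0, 0.002]
wrist_force: [0.9, 0.4, -0.3]
finger_gap: 0.0322
grip_force: 39.8
clock: 34.33
tool_pos: [0.5698, 0.1561, 0.1888]
tool_rot: [0.236, 0.972, -0.0, -0.0]
wrist_force: [-0.0, 0.1, 0.5]
finger_gap: 0.0326
grip_force: 39.7
clock: 35.0
tool_pos: [0.5778, 0.0297, 0.1888]
tool_rot: [0.554, 0.833, 0.0, 0.0]
wrist_force: [-0.8, -0.1, -0.4]
finger_gap: 0.0322
grip_force: 39.7
clock: 35.67
tool_pos: [0.5858, -0.0967, 0.1888]
tool_rot: [0.8, 0.6, -0.0, 0.0]
wrist_force: [-0.5, 0.6, 0.1]
finger_gap: 0.0323
grip_force: 39.7
clock: 36.33
tool_pos: [0.5859, -0.0957, 0.1886]
tool_rot: [0.798, 0.602, -0.0, -0.0]
wrist_force: [0.3, -0.3, 0.6]
finger_gap: 0.0323
grip_force: 39.7
tcp [ 0.5859 -0.0957  0.1886] yaw -15.97 j [-0.26  0.58  1.55 -0.    1.01  0.02] gap 0.03227417894386462
```

```bash
python3 -m pendant '[[[0,0,0],[1.8,0.6,-15],0],[[0,0,0],[0,0,-15],0],[[0,0,0],[0,0,-15],0],[[0,0,0],[0,0,-15],0],[[0,0,0],[0,0,-8],0],[[0,0,0],[0,0,0],0],[[0,0,0],[0,0,0],0.48],[[0,0,0],[0,0,0],0.48]]' 40; python3 -m pendant '[[[0,0,0],[0,0,0],0.48],[[0,0,0],[0,0,0],0.48],[[0,0,0],[0,0,20],0.48],[[0,0,0],[0,0,20],0.5],[[0,0,0],[0,0,20],0.5],[[0,0,0],[0,0,20],0.5],[[0,0,0],[0,0,0],0.5],[[0,0,0],[0,0,0],0.5]]'; python3 ties.py g wrist; python3 well.py
```

```text
clock: 37.0
tool_pos: [0.5882, -0.0954, 0.1213]
tool_rot: [0.799, 0.602, 0.0, 0.0]
wrist_force: [0.8, 0.7, -0.6]
finger_gap: 0.0411
grip_force: 0.0
clock: 37.67
tool_pos: [0.5883, -0.0954, 0.202]
tool_rot: [0.799, 0.602, 0.001, 0.001]
wrist_force: [-0.0, 0.0, -1.2]
finger_gap: 0.0428
grip_force: 0.0
wrist [277. 147.] 271 mean [ 0.5667 -0.0449  0.0098] fit [ 0.5559 -0.0397] ext [0.013 0.031]
wrist [280. 202.] 470 mean [ 0.5537 -0.0933  0.0098] fit [ 0.5606 -0.0964] ext [0.018 0.042]
wrist [334. 199.] 99 mean [ 0.6019 -0.1049  0.0093] fit [ 0.5934 -0.1022] ext [0.019 0.034]
wrist [346. 184.] 179 mean [ 0.6161 -0.0939  0.0095] fit [ 0.6135 -0.1065] ext [0.019 0.01 ]
wrist [311. 197.] 104 mean [ 0.5826 -0.0966  0.0095] fit [ 0.5932 -0.103 ] ext [0.012 0.013]
wrist [434. 378.] 217 mean [ 0.6567 -0.3412  0.0094] fit [ 0.6561 -0.3503] ext [0.031 0.008]
tcp [ 0.5878 -0.0953  0.2009] yaw -16.0 j [-0.26  0.57  1.54 -0.    1.04  0.02] gap 0.04251647828976681
well 923 [[-0.0456, -0.0149, 0.0143], [-0.0307, 0.0002, 0.0355], [-0.0164, 0.0152, 0.0374]]
```

```bash
python3 -m pendant '[[[0,0,5.6],[0.7,13.1,1],0.5],[[0,0,5.6],[0.7,13.1,1],0.5],[[0,0,5.6],[0.7,13.1,1],0.5],[[0,0,5.6],[0.7,13.1,1],0.5],[[0,0,5.6],[0.7,13.1,1],0.5],[[0,0,5.6],[0.7,13.1,1],0.5],[[0,0,5.6],[0.7,13.1,1],0.5],[[0,0,5.6],[0.7,13.1,1],0.5]]' 20;python3 -m pendant '[[[0,0,5.7],[0.7,13.1,1],0.5],[[0,0,5.7],[0.7,13.1,1],0.5],[[0,0,5.7],[0.7,13.1,1],0.5],[[0,0,5.7],[0.7,13.1,1],0.5],[[0,0,5.7],[0.7,13.1,1],0.5],[[0,0,5.7],[0.7,13.1,1],0.5],[[0,0,5.7],[0.7,13.1,1],0.5],[[0,0,5.7],[0.7,13.1,1],0.5]]';python3 -m pendant '[[[0,0,0],[0,0,0],0.5],[[0,0,0],[0,0,0],0.5],[[0,0,0],[0,0,0],0.5],[[0,0,0],[0,0,0],0.5],[[0,0,0],[0,0,0],0.5],[[0,0,0],[0,0,0],0.5],[[0,0,0],[0,0,0],0.5],[[0,0,0],[0,0,0],0.5]]'; python3 knob.py w9; python3 ties.py h top
```

```text
clock: 38.38
tool_pos: [0.5929, 0.0102, 0.2076]
tool_rot: [0.507, 0.862, -0.0, -0.001]
wrist_force: [-0.1, -0.7, -1.0]
finger_gap: 0.0425
grip_force: 0.0
clock: 39.05
tool_pos: [0.5985, 0.1149, 0.2155]
tool_rot: [0.133, 0.991, -0.0, -0.001]
wrist_force: [0.6, -0.1, 0.6]
finger_gap: 0.0423
grip_force: 0.0
clock: 39.72
tool_pos: [0.599, 0.1141, 0.2166]
tool_rot: [0.136, 0.991, -0.0, 0.0]
wrist_force: [0.9, 0.1, 0.3]
finger_gap: 0.0424
grip_force: 0.0
knob case [0.1694 0.0448 0.0614] 389
rod x min [0.0025 0.003 ]
plate [[-0.0054, -0.0237, 0.0704], [0.0021, 0.0047, 0.0786], [0.0043, 0.0296, 0.0804]]
tcp [0.5989 0.1142 0.2166] yaw 74.39 j [ 0.09  0.57  1.48  0.    1.09 -1.21] gap 0.04291136223501159
```

```bash
python3 -m pendant '[[[0,0,0],[0.5,0,-12.5],0.5],[[0,0,0],[0,0,-12.5],0.5],[[0,0,0],[0,0,-12.5],0.5],[[0,0,0],[0,0,-12.5],0.5],[[0,0,0],[0,0,-12.5],0.5],[[0,0,0],[0,0,-12.5],0.5],[[0,0,0],[0,0,-12.5],0.5],[[0,0,0],[0,0,-12.5],0.5]]' 20; python3 -m pendant '[[[0,0,0],[0,0,0],0],[[0,0,0],[0,0,0],0],[[0,0,0],[0,0,0],0],[[0,0,0],[0,0,0],0],[[0,0,0],[0,0,0],0],[[0,0,0],[0,0,0],0],[[0,0,0],[0,0,0],0],[[0,0,0],[0,0,0],0]]' 20 && python3 -m pendant '[[[0,0,0],[0.3,-0.1,5.5],0],[[0,0,0],[0.9,-0.3,5.4],0],[[0,0,0],[1.5,-0.4,5.2],0],[[0,0,0],[2.1,-0.6,5.0],0],[[0,0,0],[2.7,-0.7,4.7],0],[[0,0,0],[3.2,-0.9,4.3],0],[[0,0,0],[3.7,-1,3.9],0],[[0,0,0],[4.1,-1.1,3.4],0]]' 20
```

```text
clock: 40.48
tool_pos: [0.5996, 0.1143, 0.116]
tool_rot: [0.136, 0.991, 0.0, 0.0]
wrist_force: [0.2, -0.2, -0.8]
finger_gap: 0.0428
grip_force: 0.0
clock: 41.15
tool_pos: [0.5993, 0.1142, 0.1168]
tool_rot: [0.136, 0.991, -0.0, -0.0]
wrist_force: [-4.1, -3.9, -0.2]
finger_gap: 0.0164
grip_force: 19.5
clock: 41.82
tool_pos: [0.6182, 0.109, 0.1548]
tool_rot: [0.136, 0.991, -0.0, 0.0]
wrist_force: [-1.9, -5.8, -1.9]
finger_gap: 0.0162
grip_force: 19.5
```

```bash
python3 -m pendant '[[[0,0,0],[-1.3,-4.8,0],0],[[0,0,0],[-1.3,-4.8,0],0],[[0,0,0],[-1.3,-4.8,0],0],[[0,0,0],[-1.3,-4.8,0],0],[[0,0,0],[-1.3,-4.8,0],0],[[0,0,0],[-1.3,-4.8,0],0],[[0,0,0],[-1.3,-4.8,0],0],[[0,0,0],[-1.3,-4.4,0],0]]' 20 && python3 -m pendant '[[[0,0,0],[-4.1,1.1,-3.4],0],[[0,0,0],[-3.7,1,-3.9],0],[[0,0,0],[-3.2,0.9,-4.3],0],[[0,0,0],[-2.7,0.7,-4.7],0],[[0,0,0],[-2.1,0.6,-5],0],[[0,0,0],[-1.5,0.4,-5.2],0],[[0,0,0],[-0.9,0.3,-5.4],0],[[0,0,0],[-0.3,0.1,-5],0]]' 20; python3 -m pendant '[[[0,0,0],[0,0,0],0.5],[[0,0,0],[0,0,0],0.5],[[0,0,0],[0,0,0],0.5],[[0,0,0],[0,0,15],0.5],[[0,0,0],[0,0,25],0.5],[[0,0,0],[0,0,30],0.5],[[0,0,0],[0,0,30],0.5],[[0,0,0],[0,0,20],0.5]]'; python3 -m pendant '[[[0,0,0],[0,0,20],0.5],[[0,0,0],[0,0,20],0.5],[[0,0,0],[0,0,20],0.5],[[0,0,0],[0,0,0],0.5],[[0,0,0],[0,0,0],0.5],[[0,0,0],[0,0,0],0.5],[[0,0,0],[0,0,0],0.5],[[0,0,0],[0,0,0],0.5]]'; python3 knob.py w10; cp w10.npz last.npz; python3 well.py; python3 ties.py i wrist scene top
```

```text
clock: 42.48
tool_pos: [0.6068, 0.0707, 0.154]
tool_rot: [0.136, 0.991, 0.0, -0.001]
wrist_force: [-5.2, 3.7, 5.5]
finger_gap: 0.0159
grip_force: 19.9
clock: 43.15
tool_pos: [0.589, 0.0764, 0.1165]
tool_rot: [0.136, 0.991, -0.0, -0.0]
wrist_force: [-2.1, -0.4, 19.4]
finger_gap: 0.0159
grip_force: 21.1
clock: 43.82
tool_pos: [0.5895, 0.0763, 0.2399]
tool_rot: [0.136, 0.991, 0.0, 0.001]
wrist_force: [0.3, 0.5, -0.4]
finger_gap: 0.0428
grip_force: 0.0
clock: 44.48
tool_pos: [0.5887, 0.0763, 0.2962]
tool_rot: [0.136, 0.991, -0.0, -0.001]
wrist_force: [-0.1, -0.6, -0.6]
finger_gap: 0.0429
grip_force: 0.0
knob case [0.1304 0.0453 0.0614] 220
rod x min [0.003  0.0032]
plate [[-0.0057, -0.0242, 0.0706], [0.0006, 0.0039, 0.079], [0.0039, 0.0296, 0.0807]]
well 431 [[-0.0472, -0.0137, 0.0139], [-0.0389, -0.0, 0.0345], [-0.026, 0.0179, 0.0376]]
wrist [163. 202.] 127 mean [ 0.5722 -0.1204  0.0106] fit [ 0.5749 -0.1119] ext [0.042 0.012]
wrist [231. 232.] 323 mean [ 0.6334 -0.0511  0.01  ] fit [ 0.6278 -0.0462] ext [0.032 0.049]
wrist [178. 233.] 152 mean [ 0.6157 -0.1189  0.0099] fit [ 0.6034 -0.1168] ext [0.015 0.026]
wrist [ 43. 379.] 121 mean [ 0.786  -0.4186  0.0094] fit [ 0.7771 -0.4152] ext [0.011 0.029]
scene [185. 184.] 77 mean [ 0.6701 -0.3527  0.0091] fit [ 0.6669 -0.3564] ext [0.049 0.042]
scene [304. 212.] 77 mean [ 0.6102 -0.0443  0.0107] fit [ 0.6193 -0.0453] ext [0.019 0.034]
scene [132. 227.] 74 mean [ 0.8333 -0.3639  0.0093] fit [ 0.8303 -0.3708] ext [0.042 0.017]
top [318. 203.] 72 mean [ 0.6004 -0.0035  0.0103] fit [ 0.5964 -0.0136] ext [0.027 0.018]
tcp [0.589  0.0763 0.2967] yaw 74.4 j [ 0.03  0.46  1.43 -0.    1.25 -1.27] gap 0.04293692714476922
```

View pics/w10.png

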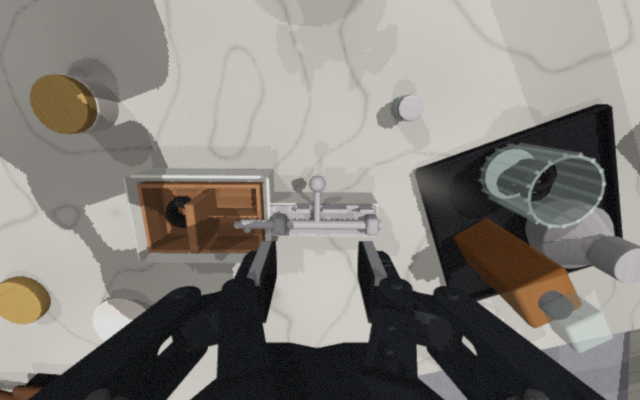

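The bolt is home: its knob at (317,184) is at case x 130, z 61. The tie stack is in the well at (180,210), and no ties are left on the marble. Handing in.

```bash
python3 -c "
from station import close_job
print(close_job())"
```

```text
the job is handed in; nothing more can be done
None
```

The job is handed in: the tray is turned and fully down in the case, the three hair ties found on the marble are in its well, and the bolt is shot home with its handle in the front notch; no verdict came back.

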